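# Seat a metal mirror in its three-point nest

## Robot

A 7-joint arm with a two-finger parallel gripper is mounted at the origin on a cart in front of the work surface, level with it; the furniture and walls round the work are solid. World frame = base frame: x ahead of the robot, y to its left, z up, the work surface at z = 0. Lengths are in mm, angles in rad, forces in N, time in s.
With the tool pointing down it reaches from about 425 to 825 mm from the base axis. Payload 3.6 kg.
Tool frame: the origin (TCP) lies midway between the tips of the shut fingers; the grasp point (between the pads) lies 19 mm behind it (manip.grasp_offset is the y of the grasp point in the tool frame, in mm); y points along the fingers, z is the direction in which the jaws open and shut, and the axes are right-handed (so a half turn about y gives the same grasp; the last joint's range is limited). The gripper opens to 85 mm and grips with 20 to 120 N. Pads are 22 mm wide; open, the fingers measure 114 mm over their backs; the gripper's body (76 mm by 85 mm) begins 54 mm behind the grasp point. The pads swing forward as they close: fully open they stand 13 mm farther back than shut.
Start: joints at [1.228, 0.615, -0.013, 1.423, 0.008, 1.103, -0.04], TCP at [201.887, -617.821, 200.697] pointing down, gripper open.
Joint ranges: [-3.12, 3.12], [-0.3, 2.06], [-1.34, 1.32], [0.26, 2.42], [-1.36, 4.5], [0.01, 1.98], [-2.84, 2.84]. Speed limits (rad/s): [2.79, 2.79, 3.14, 3.14, 3.14, 3.14, 3.14].

## Interface

Orientations are given as a rotation vector (axis times angle).
In Python, from workcell import manip gives the robot as it stands.
- The arm moves only by the tool send_rows, never from a script. Its argument "targets" is a list of rows, each an object with "delta_rot": the turn, a rotation vector about the world's x, y, z in degrees, a list of three; "dp": the shift along the world's x, y, z in mm, a list of three; "gripper": the opening in per cent of the stroke, from 0 (shut) to 100 (fully open). A call has 1 to 12 rows; each row shifts and turns the commanded pose from where the row before left it; what a row does not reach is not made up. A row lasts 1/10 s, in which the tool goes at most 50 mm and 8.59 degrees, less where a joint would pass 70% of its speed; a pose out of reach is approached as far as the arm can. A call with a gripper value outside its range is refused whole. The fingers move at their own pace and stop on an object; "newtons" is the grip in N (left out, the last holds). Time passes only in rows, so rows that do not move let the fingers close. It gives the time, the measured TCP pose, the force and the opening at its end, in the units of the state.
- manip.read_state(): the state, without advancing time (a new reading comes with each control period).
- manip.capture(name): name is "scene" or "top"; returns a dict with "img" (400x640x3 uint8, red, green, blue), "intrinsics" (3x3 intrinsics, pixels), "world_from_camera" (4x4, takes a point from camera to world coordinates). Camera axes: x right, y down, z forward; pixel columns grow to the right and rows downward; lengths in mm; the calibration is good to about 2 mm. A picture is of the moment at which its call begins. There is no depth.
- manip.sign_off(): hands the job in, once; it reports no verdict.
The state is a dict: "time": time; "joints": joint angles; "qd": joint speeds; "joint_torque": joint torques, N m; "position": TCP position; "tool_rot": TCP orientation; "wrist_force": force on the tool from outside, world axes, zero at the start; "torque": the same for the moment, N m; "width": opening from 0.0 (shut) to 1.0 (fully open).
Only numpy, scipy, OpenCV 4.12 (cv2) and the standard library are available. Lean on these libraries where they do the work, as an engineer would, in place of code of your own. Each camera call takes 0.05 s, during which the arm holds its last target.

## Task

Take the round metal mirror off the cork pad and set it down, face up, on the three ball rests of the nest. Nudge it gently home until its edge rests snugly against both ball stops at once, with the plunger still drawn back, because the plunger is there to hold the mirror and not to push it along. Then slide the plunger forward until its sprung nose bears on the edge and is pressed about half-way in, so that the mirror stays held between the two stops and the nose; never press it hard against the stops, and leave the other things on the bench alone.

Things in the scene. Friction and masses are not known exactly. Their poses are not given: they have to be found in the camera images.
- mirror_center (a point): Centre of the loose round mirror, a plain turned aluminium disc with a polished upper face, 60 mm diameter and 14 mm thick, 0.12 to 0.21 kg; this point is 7 mm above its underside. z is the disc's axis and points up out of the polished face. It starts lying face up on a fixed round cork pad (44 mm diameter, 16 mm high), over whose rim it juts out by 8 mm all round.
- mirror: The same mirror; origin at the centre of its underside.
- nest: The fixed nest: an aluminium plate 207 x 90 mm, its top at z = 12 mm in this frame. Origin: the nominal nest centre, on the bench. x points from the plunger towards the ball stops, y to the left of that, z up. Mirror, rest balls and stop balls are polished and slippery (friction about 0.1).
- rests (a point): Middle of the three rest balls, level with their tops (z = 20 mm). The balls (10 mm diameter) are at (x, y) = (-18, 15), (-18, -15) and (14, 0) mm in the nest's frame. A mirror on them has its centre at z = 27 mm and lies safely while that centre is within x = -14 to 6, y = -5 to 5 mm of the nest's frame.
- nest_center (a point): Nominal place of the centre of a seated mirror: x = 0, y = 0, z = 27 mm in the nest's frame. The true place shifts along x with the stop bridge.
- stops_nominal (a point): Nominal middle between the two rigid stop balls (10 mm diameter, centres y = 24.75 and -24.75 mm, x = 24.75, z = 27 mm in the nest's frame). They stand on pins on a screwed-down bridge (top z = 17 mm) that may be fixed up to 6 mm either way along x; that shift is not reported. A push along +x on the middle of the rear edge makes the mirror slide until it meets both.
- plunger (a joint): Travel of the plunger slide along the nest's +x, in m: 0 drawn back, 0.064 fully forward. It starts drawn back (0 to 5 mm). The slide is stiff: it takes about 6 N to move and stays where it is left. At 0 the nose tip is at x = -80 mm in the nest's frame, so it would reach a mirror seated at the nominal centre (rear edge x = -30 mm) at 50 mm of travel.
- thumb_post (a point): Middle of the upright round thumb post on the plunger slide, 17 mm diameter and 22 mm high; this point is half-way up, 46.5 mm above the bench, the post stands from 35.5 to 57.5 mm. It moves with the slide (x = -118 mm in the nest's frame at 0 travel).
- nose_mouth (a point): Point on the plunger slide where its sprung nose comes out, on the nose's axis (z = 27 mm, along the nest's x). The nose is a steel rod (8 mm diameter) with a white plastic ball tip (10 mm diameter) whose foremost point is 12 mm ahead of here while it is free. It can be pushed back 4 mm against its spring, 2 N per mm (so 4 N half-way), and is then solid.
- bench_timer: Bystander: flat pale bench timer, 72 x 66 x 21 mm.
- tweezers: Bystander: steel tweezers lying on the bench, 129 mm long, 10 mm high.
- vial_1: Bystander: capped vial, 25 mm wide, 56 mm high, upright.
Mind the look-alikes: they are no part of the job. Leave any green or pink look-alike of the mirror alone.

How it is judged (in metres and radians):
On the way, in this order (a step that is already met when the one before it is completed fails the run):
1. the mirror lies level, face up, on the nest's three rests (angle between mirror_center's own z axis and vertical below 0.05 rad and z of mirror_center in the frame of nest between 0.0245 and 0.0295 m and contact force between mirror and nest above 0.3 N and horizontal distance between mirror_center and nest below 0.02 m), for 0.1 s.
2. the mirror's edge presses on both ball stops at once while the plunger's nose is still clear of it (angle between mirror_center's own z axis and vertical below 0.05 rad and z of mirror_center in the frame of nest between 0.0245 and 0.0295 m and contact force between mirror and nest above 0.3 N and contact force between mirror and stop_left above 0.6 N and contact force between mirror and stop_right above 0.6 N and contact force between mirror and nose_ball below 0.05 N and value of joint plunger below 0.03 m), for 0.2 s.
At the end, for the whole second after the job is handed in: The mirror lies level and face up (tilt under 0.05 rad, centre 24.5 to 29.5 mm above the bench) on the rests at the nest centre (within 8 mm of nominal), at rest, its edge in contact with both ball stops (over 0.6 N each) and with the plunger's nose (over 1.5 N, never over 6.5 N) at the same time (angle between mirror_center's own z axis and vertical below 0.05 rad and z of mirror_center in the frame of nest between 0.0245 and 0.0295 m and contact force between mirror and nest above 0.3 N and contact force between mirror and stop_left above 0.6 N and contact force between mirror and stop_right above 0.6 N and contact force between mirror and nose_ball above 1.5 N and value of joint plunger above 0.035 m and horizontal distance between mirror_center and nest below 0.008 m and linear speed of mirror below 0.005 m/s); the robot touches nothing.
It fails at once if the mirror is pressed on a ball stop with more than 8 N (contact force between mirror and stop_left above 8 N or contact force between mirror and stop_right above 8 N).
It fails at once if the nose bottoms out on the mirror or presses it with more than 6.5 N (contact force between mirror and nose_ball above 6.5 N).
It fails at once if the mirror is dropped or slammed on the rests (more than 30 N) (contact force between mirror and nest above 30 N).
It fails at once if the timer, the tweezers or the vial is moved by more than 20 mm (distance of any of bench_timer, tweezers, vial_1 from where it was at the start of the episode above 0.02 m).
It also fails if it takes over 56 s, if anything falls off the work surface, if the arm or the gripper's body presses on something with over 40 N, if the wrist force passes 120 N, or if a joint passes its speed limit or range.

## Working session

There is one attempt and no reset: what is moved stays moved. The work goes in short steps, Python scripts to look and compute and a tool call to move; the robot and the scene stay as the last step left them, time stands still between calls to the robot, and variables do not carry over. Pictures are saved under pics/ and viewed, and the job is handed in when it is done.

Besides the shell and the picture viewer there is one more tool, called after "Request:" as name([rows], argument=value, ...), one row to a line, values as JSON. send_rows: Moves the arm, as the interface text tells. Its arguments: {"type":"object","properties":{"targets":{"type":"array"},"newtons":{"type":"number"}},"required":["targets"]}

```bash
ls; mkdir -p pics
cat > h.py <<'E'
import numpy as np, cv2
from workcell import manip
def cap(n,f):
    c=manip.capture(n); cv2.imwrite(f,cv2.cvtColor(c['img'],cv2.COLOR_RGB2BGR)); np.savez(f.replace('.png','.npz'),img=c['img'],K=np.array(c['intrinsics']),T=np.array(c['world_from_camera'])); return c
def load(f): return np.load(f)
def ray(c,u,v,z):
    K=np.array(c['K']);T=np.array(c['T'])
    d=T[:3,:3]@np.linalg.solve(K,[u,v,1]);o=T[:3,3]
    return o+d*(z-o[2])/d[2]
def proj(c,p):
    K=c['K'];T=np.linalg.inv(c['T']);q=T[:3,:3]@np.array(p)+T[:3,3];q=K@q;return q[:2]/q[2]
E
python3 - <<'E'
from h import *
for n in('scene','top'):
    c=cap(n,f'pics/{n}0.png');print(np.round(c['intrinsics'],1),np.round(c['world_from_camera'],3))
s=manip.read_state();print(s)
E
```

```text
pics
[[381.6   0.  318.4]
 [  0.  381.6 203.7]
 [  0.    0.    1. ]] [[ 6.05000e-01 -3.72000e-01  7.04000e-01 -3.24575e+02]
 [-7.96000e-01 -2.86000e-01  5.34000e-01 -6.58303e+02]
 [ 2.00000e-03 -8.83000e-01 -4.69000e-01  6.23082e+02]
 [ 0.00000e+00  0.00000e+00  0.00000e+00  1.00000e+00]]
[[440.3   0.  318.9]
 [  0.  440.3 199.8]
 [  0.    0.    1. ]] [[-7.000000e-03 -9.840000e-01  1.770000e-01  1.872690e+02]
 [-1.000000e+00  7.000000e-03 -0.000000e+00 -6.327700e+01]
 [-1.000000e-03 -1.770000e-01 -9.840000e-01  1.619529e+03]
 [ 0.000000e+00  0.000000e+00  0.000000e+00  1.000000e+00]]
{'time': 0.1, 'joints': array([ 1.22850511,  0.61582713, -0.01261184,  1.42474513,  0.00809771,
        1.10340847, -0.04038356]), 'qd': array([-0.00016967, -0.00160766, -0.00022812, -0.00249006,  0.0006916 ,
       -0.00073675,  0.00080756]), 'joint_torque': array([ 1.49440471e-03, -4.70379925e+01,  2.60457834e-01, -1.71569395e+01,
        1.01621225e-02,  5.84367735e-03,  2.14708541e-05]), 'position': array([ 201.64086373, -617.12992558,  199.64893761]), 'tool_rot': array([-0.32706222,  2.05343095, -2.0486459 ]), 'wrist_force': array([ 0.14952684, -0.7130197 ,  0.29981748]), 'torque': array([-0.00900114,  0.01361244, -0.02352227]), 'width': 1.0012777411552525}
```

View pics/scene0.png

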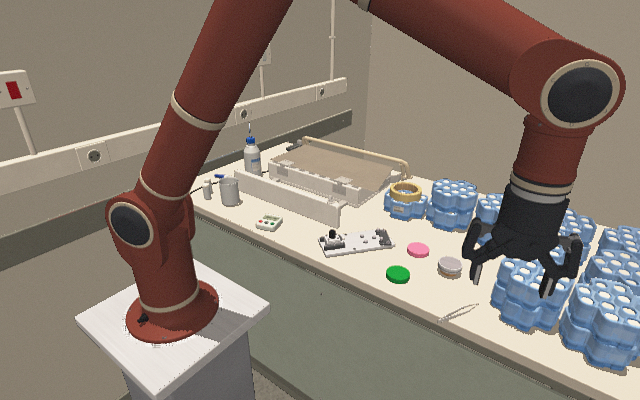

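View pics/top0.png

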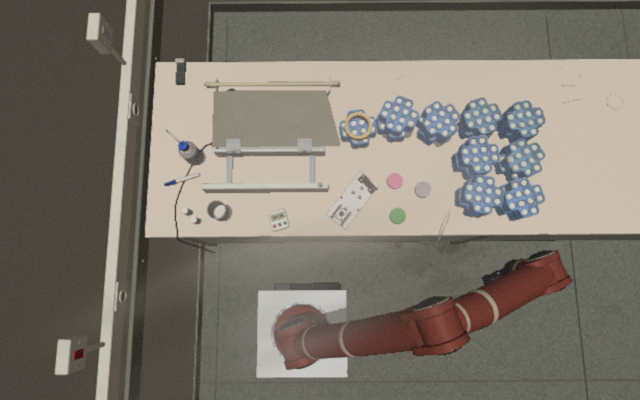

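Run:
```python
import cv2
a=cv2.imread('pics/scene0.png')[215:295,310:470];b=cv2.imread('pics/top0.png')[165:240,320:450]
cv2.imwrite('pics/c1.png',cv2.resize(a,None,fx=5,fy=5,interpolation=cv2.INTER_CUBIC))
cv2.imwrite('pics/c2.png',cv2.resize(b,None,fx=6,fy=6,interpolation=cv2.INTER_CUBIC))
```

```text
(no output)
```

View pics/c1.png

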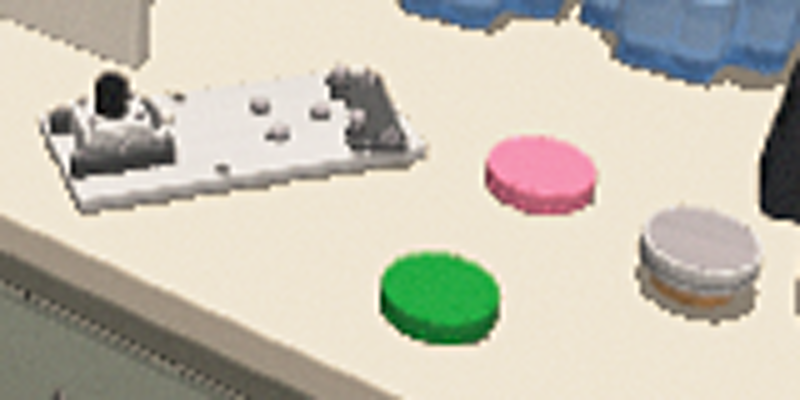

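View pics/c2.png

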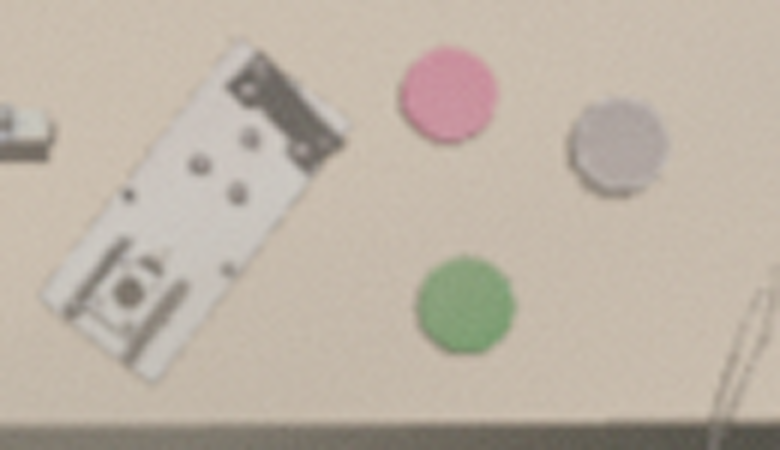

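```bash
cat > m.py <<'E'
from h import *
from scipy.spatial.transform import Rotation as R
t=load('pics/top0.npz');s=load('pics/scene0.npz')
def crop(p,x0,y0,f):return x0+(p[0]+.5)/f-.5,y0+(p[1]+.5)/f-.5
# mirror
def blob(c,x0,x1,y0,y1,fn):
    im=c['img'][y0:y1,x0:x1]; hsv=cv2.cvtColor(im,cv2.COLOR_RGB2HSV).astype(int);m=fn(im.astype(int),hsv).astype(np.uint8)
    n,l,st,ce=cv2.connectedComponentsWithStats(m);k=1+np.argmax(st[1:,4])
    cn=max(cv2.findContours((l==k).astype(np.uint8),cv2.RETR_EXTERNAL,cv2.CHAIN_APPROX_NONE)[0],key=len)
    return st[k],ce[k]+[x0,y0],cn[:,0]+[x0,y0]
if __name__=='__main__':
    st,ce,cn=blob(t,408,440,175,205,lambda i,h:h[...,1]<35)
    print(st,ce,cv2.fitEllipse(cn),ray(t,*ce,30))
    st,ce,cn=blob(s,432,466,250,282,lambda i,h:(h[...,1]<30)&(h[...,2]<210))
    print(st,ce,cv2.fitEllipse(cn),ray(s,*ce,30))
    for n,p,z in [('rl',(200,163),20),('rr',(237,193),20),('rf',(250,138),20),('post',(130,292),57.5),('s1',(250,88),30),('s2',(302,152),30),('c1',(240,38),12),('c2',(350,125),12),('c3',(155,383),12),('c4',(42,297),12)]:
        print('top',n,np.round(ray(t,*crop(p,320,165,6),z),1))
    for n,p,z in [('rl',(261,100),20),('rr',(277,130),20),('rf',(320,108),20),('post',(112,76),57.5)]:
        print('scene',n,np.round(ray(s,*crop(p,310,215,5),z),1))
    st_=manip.read_state();print(R.from_rotvec(st_['tool_rot']).as_matrix().round(3))
E
python3 m.py
```

```text
[  0   0  32  30 697] [423.98995696 188.30846485] ((423.6650390625, 189.4899139404297), (32.384761810302734, 35.821529388427734), 85.43045806884766) [ 514.4222829  -451.30160323   30.        ]
[  6   7  24  17 296] [449.65540541 264.73648649] ((449.6445007324219, 264.8766784667969), (15.653413772583008, 23.261455535888672), 104.7765121459961) [ 504.90875333 -449.83362033   30.        ]
top rl [ 505.2 -190.    20. ]
top rr [ 486.3 -212.4   20. ]
top rf [ 520.8 -221.2   20. ]
top post [ 419.5 -143.6   57.5]
top s1 [ 550.2 -220.9   30. ]
top s2 [ 509.7 -251.9   30. ]
top c1 [ 586.4 -217.2   12. ]
top c2 [ 530.3 -284.4   12. ]
top c3 [ 370.  -160.3   12. ]
top c4 [423.5 -91.8  12. ]
scene rl [ 504.1 -189.4   20. ]
scene rr [ 482.6 -213.3   20. ]
scene rf [ 517.6 -221.2   20. ]
scene post [ 423.1 -139.2   57.5]
[[-0.951 -0.001  0.311]
 [-0.311  0.002 -0.951]
 [ 0.    -1.    -0.002]]
```

Run:
```python
from m import *
for nm,c,(x0,x1,y0,y1),zs in (('top',t,(408,440,175,205),30),):
    im=c['img'][y0:y1,x0:x1].astype(np.float32); sat=cv2.GaussianBlur(im[...,0]-im[...,2],(3,3),0)
    print(sat[15].astype(int)); print(sat[:,15].astype(int))
    th,m=cv2.threshold(np.clip(sat,0,255).astype(np.uint8),0,255,cv2.THRESH_BINARY_INV+cv2.THRESH_OTSU)
    n,l,st,ce=cv2.connectedComponentsWithStats(m);k=1+np.argmax(st[1:,4]);print(th,st[k],ce[k]+[x0,y0],ray(c,*(ce[k]+[x0,y0]),27))
for f in ('top',t,.5),('scene',s,.5):
    c=f[1]; print(f[0],'expected diam px', np.linalg.norm(proj(c,[510,-420,30])-proj(c,[510,-480,30])))
```

```text
[26 26 26 26 27 26 24 19 15 14 14 14 14 15 14 14 14 14 14 14 14 14 15 19
 23 26 26 26 26 26 26 26]
[27 27 27 26 26 23 18 14 13 13 14 14 14 14 14 14 14 15 15 14 14 16 21 25
 27 27 26 26 26 27]
20.0 [  7   6  17  16 220] [423.00454545 188.58636364] [ 514.0171759  -448.34590108   27.        ]
top expected diam px 16.288874596897653
scene expected diam px 24.57399405637469
```

The look-alikes are a pink disc (scene 418,250), a green disc (398,274), and a grey metallic disc (450,266; top 423,189). Only the grey one stands on a cork-brown pad, and the crop confirms this, so it is the mirror. It sits at about (511, -448). The nest origin is at about (509, -212), with its x axis at -37.7°.

Request:
send_rows([
  {"dp": [31,17,0],"delta_rot": [0,0,-5.6],"gripper": 100},
  {"dp": [31,17,0],"delta_rot": [0,0,-5.6],"gripper": 100},
  {"dp": [31,17,0],"delta_rot": [0,0,-5.6],"gripper": 100},
  {"dp": [31,17,0],"delta_rot": [0,0,-5.6],"gripper": 100},
  {"dp": [31,17,0],"delta_rot": [0,0,-5.6],"gripper": 100},
  {"dp": [31,17,0],"delta_rot": [0,0,-5.6],"gripper": 100},
  {"dp": [31,17,0],"delta_rot": [0,0,-5.6],"gripper": 100},
  {"dp": [31,17,0],"delta_rot": [0,0,-5.6],"gripper": 100},
  {"dp": [31,17,0],"delta_rot": [0,0,-5.6],"gripper": 100},
  {"dp": [31,17,0],"delta_rot": [0,0,-5.6],"gripper": 100},
  {"dp": [0,0,0],"delta_rot": [0,0,0],"gripper": 100},
], newtons=25)

```text
time: 1.2
position: [519.1, -440.9, 199.1]
tool_rot: [-0.625, -1.854, 1.841]
wrist_force: [-0.1, 0.7, -0.4]
width: 1.002
```

```bash
cat > st.py <<'E'
from h import *
from scipy.spatial.transform import Rotation as R
def st():
    s=manip.read_state();M=R.from_rotvec(s['tool_rot']).as_matrix()
    print('t',round(s['time'],2),'p',np.round(s['position'],2),'jaw',round(np.degrees(np.arctan2(M[1,2],M[0,2])),2),'tilt',np.round(M[:,1],4),'F',np.round(s['wrist_force'],2),'w',round(s['width'],3),'q',np.round(s['joints'],2))
    n=np.array([.791,-.612]);o=np.array([509,-212.4]);d=s['position'][:2]-o
    print('nest',np.round([d@n,d@[.612,.791]],2),'Fn',np.round([s['wrist_force'][:2]@n,s['wrist_force'][:2]@[.612,.791]],2))
    return s
if __name__=='__main__':st()
E
python3 - <<'E'
from st import *
st();cap('scene','pics/scene1.png');cap('top','pics/top1.png');st()
for n in('scene','top'):
    c=load(f'pics/{n}1.npz');p=proj(c,[512,-448,30]).astype(int);print(p)
    a=c['img'][p[1]-40:p[1]+40,p[0]-50:p[0]+50];cv2.imwrite(f'pics/d_{n}.png',cv2.cvtColor(cv2.resize(a,None,fx=6,fy=6,interpolation=cv2.INTER_CUBIC),cv2.COLOR_RGB2BGR))
E
```

```text
t 1.2 p [ 519.07 -440.91  199.12] jaw -127.32 tilt [ 0.0036  0.0056 -1.    ] F [-0.09  0.66 -0.44] w 1.002 q [ 0.55  0.68  0.23  1.33 -0.17  1.16 -1.42]
nest [ 147.81 -174.59] Fn [-0.48  0.47]
t 1.3 p [ 512.7  -446.33  199.64] jaw -127.7 tilt [-0.0014  0.0012 -1.    ] F [-0.92 -0.08 -0.46] w 0.996 q [ 0.56  0.68  0.24  1.33 -0.16  1.16 -1.42]
nest [ 146.09 -182.78] Fn [-0.67 -0.63]
[449 263]
[423 188]
```

View pics/d_scene.png

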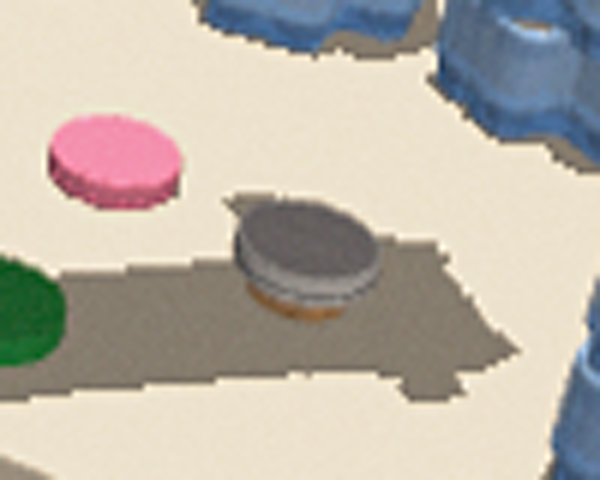

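Run:
```python
from m import *
c=load('pics/scene1.npz');print(ray(c,449.8,262.3,30))
t=load('pics/top0.npz');print(ray(t,423.0,188.5,30))
```

```text
[ 515.2156599  -446.39097008   30.        ]
[ 513.72651224 -447.61951484   30.        ]
```

View pics/d_top.png

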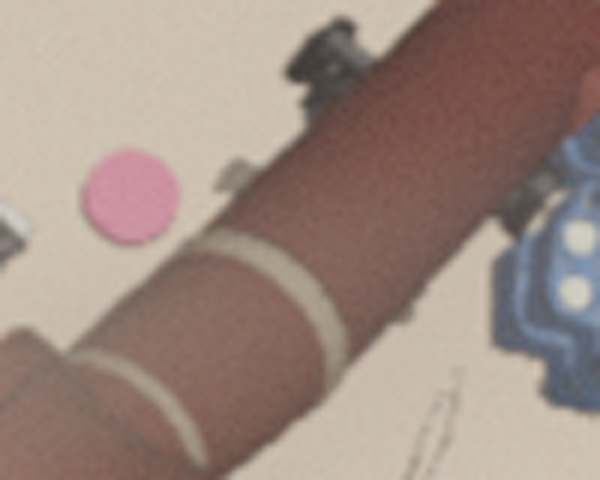

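Request:
send_rows([
  {"dp": [2,1,-20],"delta_rot": [0,0,0],"gripper": 100},
  {"dp": [0,0,-30],"delta_rot": [0,0,0],"gripper": 100},
  {"dp": [0,0,-30],"delta_rot": [0,0,0],"gripper": 100},
  {"dp": [0,0,-30],"delta_rot": [0,0,0],"gripper": 100},
  {"dp": [0,0,-25],"delta_rot": [0,0,0],"gripper": 100},
  {"dp": [0,0,-15],"delta_rot": [0,0,0],"gripper": 100},
  {"dp": [0,0,0],"delta_rot": [0,0,0],"gripper": 100},
  {"dp": [0,0,0],"delta_rot": [0,0,0],"gripper": 100},
])

```text
time: 2.1
position: [513.6, -448.0, 51.5]
tool_rot: [-0.634, -1.839, 1.841]
wrist_force: [-0.2, -0.0, 0.9]
width: 0.999
```

Run:
```python
from st import *
cap('scene','pics/scene2.png');st()
c=load('pics/scene2.npz');p=proj(c,[512,-448,50]).astype(int)
a=c['img'][p[1]-50:p[1]+50,p[0]-65:p[0]+65];cv2.imwrite(f'pics/e.png',cv2.cvtColor(cv2.resize(a,None,fx=6,fy=6,interpolation=cv2.INTER_CUBIC),cv2.COLOR_RGB2BGR))
```

```text
t 2.15 p [ 514.29 -448.2    52.28] jaw -127.94 tilt [ 0.002  -0.0022 -1.    ] F [ 0.73  0.09 -0.32] w 1.003 q [ 0.57  0.82  0.21  1.48 -0.2   0.86 -1.39]
nest [ 148.49 -183.29] Fn [0.52 0.52]
```

View pics/e.png

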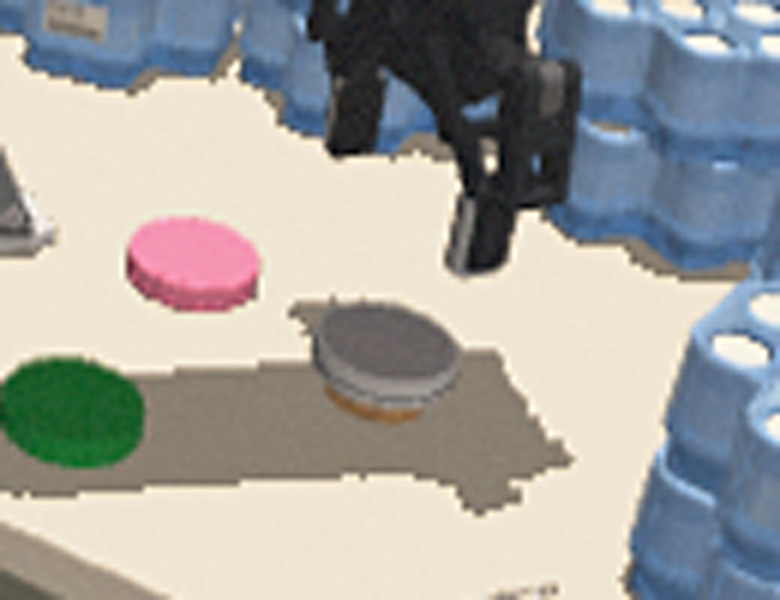

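Run:
```python
from h import *
c=load('pics/scene2.npz');p=proj(c,[512,-448,50]).astype(int)
def q(P): return ((proj(c,P)-p+[65,50])*6).round()
j=np.array([np.cos(np.radians(52.3)),np.sin(np.radians(52.3)),0])
for k in(-50,0,50):
    for z in (52,65,72): print(k,z,q(np.array([514,-448,z])+k*j))
print(q([514,-447.5,30]))
for uv in ((355,150),(478,270),(416,210)):
    print([ray(c,*(np.array(uv)/6+p-[65,50]),z).round() for z in (52,65,72,80)])
```

```text
-50 52 [463. 369.]
-50 65 [469. 343.]
-50 72 [472. 329.]
0 52 [394. 298.]
0 65 [399. 273.]
0 72 [402. 259.]
50 52 [331. 234.]
50 65 [336. 209.]
50 72 [338. 196.]
[384. 340.]
[array([ 619., -391.,   52.]), array([ 598., -397.,   65.]), array([ 586., -400.,   72.]), array([ 573., -404.,   80.])]
[array([ 557., -469.,   52.]), array([ 537., -474.,   65.]), array([ 526., -476.,   72.]), array([ 513., -479.,   80.])]
[array([ 586., -432.,   52.]), array([ 566., -437.,   65.]), array([ 555., -440.,   72.]), array([ 542., -443.,   80.])]
```

Run:
```python
from st import *
cap('scene','pics/scene3.png');st()
c=load('pics/scene3.npz');p=proj(c,[512,-448,50]).astype(int)
a=c['img'][p[1]-50:p[1]+50,p[0]-65:p[0]+65];cv2.imwrite(f'pics/e2.png',cv2.cvtColor(cv2.resize(a,None,fx=6,fy=6,interpolation=cv2.INTER_CUBIC),cv2.COLOR_RGB2BGR))
print(p, manip.grasp_offset)
```

```text
t 2.2 p [ 514.6  -448.18   52.61] jaw -127.93 tilt [ 0.0026 -0.0025 -1.    ] F [0.11 0.39 0.61] w 1.001 q [ 0.57  0.82  0.21  1.48 -0.2   0.86 -1.39]
nest [ 148.72 -183.08] Fn [-0.16  0.38]
[451 256] -18.700000000000003
```

View pics/e2.png

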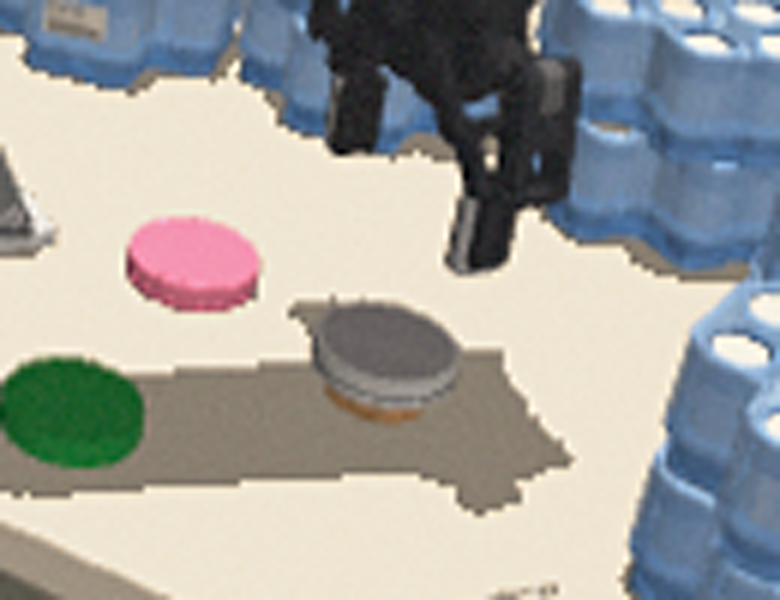

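Run:
```python
from h import *
c=load('pics/scene0.npz')
j=np.array([.311,-.951,0])
for k in(-57,-42,0,42,57):
    for z in (200,213,230,245): print(k,z,proj(c,np.array([201.7,-617.3,z])+k*j).round(1))
a=c['img'][150:310,430:630];cv2.imwrite('pics/f.png',cv2.cvtColor(cv2.resize(a,None,fx=4,fy=4,interpolation=cv2.INTER_CUBIC)[:600],cv2.COLOR_RGB2BGR))
```

```text
-57 200 [463.6 302.5]
-57 213 [465.1 296.3]
-57 230 [467.1 287.8]
-57 245 [468.9 280.2]
-42 200 [473.6 304.7]
-42 213 [475.2 298.4]
-42 230 [477.4 290. ]
-42 245 [479.3 282.3]
0 200 [502.5 311. ]
0 213 [504.4 304.7]
0 230 [507.  296.1]
0 245 [509.3 288.4]
42 200 [532.5 317.6]
42 213 [534.8 311.2]
42 230 [537.9 302.5]
42 245 [540.7 294.7]
57 200 [543.5 320. ]
57 213 [546.  313.6]
57 230 [549.2 304.9]
57 245 [552.2 297. ]
```

View pics/f.png

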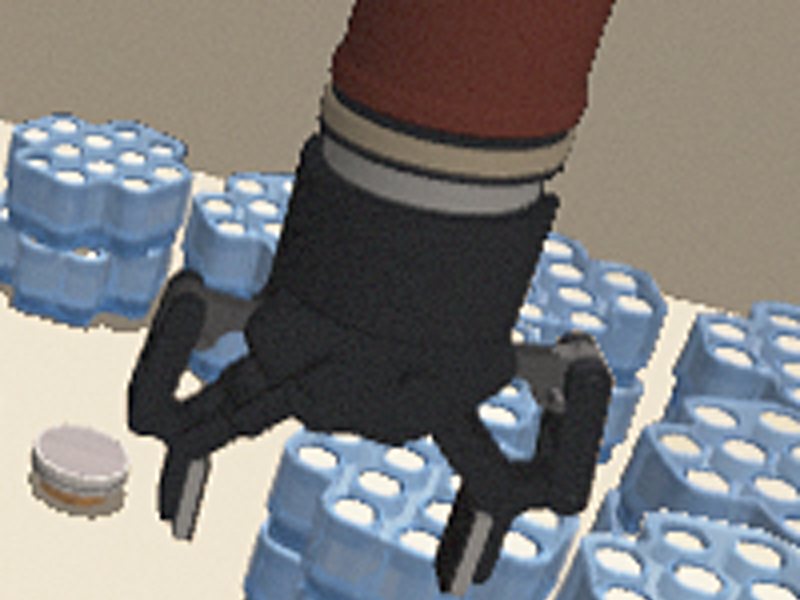

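Request:
send_rows([
  {"dp": [0,0,0],"delta_rot": [0,0,0],"gripper": 0},
  {"dp": [0,0,0],"delta_rot": [0,0,0],"gripper": 0},
  {"dp": [0,0,0],"delta_rot": [0,0,0],"gripper": 0},
  {"dp": [0,0,0],"delta_rot": [0,0,0],"gripper": 0},
  {"dp": [0,0,0],"delta_rot": [0,0,0],"gripper": 0},
  {"dp": [0,0,0],"delta_rot": [0,0,0],"gripper": 0},
  {"dp": [0,0,0],"delta_rot": [0,0,0],"gripper": 0},
])

```text
time: 2.9
position: [513.8, -446.8, 50.6]
tool_rot: [-0.632, -1.84, 1.84]
wrist_force: [-0.5, -0.3, -0.3]
width: -0.002
```

Run:
```python
from st import *
cap('scene','pics/scene4.png');st()
c=load('pics/scene4.npz');p=[451,256]
a=c['img'][p[1]-50:p[1]+50,p[0]-65:p[0]+65];cv2.imwrite(f'pics/e3.png',cv2.cvtColor(cv2.resize(a,None,fx=6,fy=6,interpolation=cv2.INTER_CUBIC),cv2.COLOR_RGB2BGR))
for z in(52,65,80,95):print(z,(proj(c,[514.5,-448.2,z])-p+[65,50])*6)
```

```text
t 2.95 p [ 513.84 -446.78   50.61] jaw -127.91 tilt [-1.e-04  1.e-04 -1.e+00] F [ 0.16 -0.34  0.01] w 0.005 q [ 0.57  0.82  0.21  1.48 -0.2   0.86 -1.39]
nest [ 147.27 -182.44] Fn [ 0.34 -0.17]
52 [394.87867529 298.07867159]
65 [400.0156366  272.79248836]
80 [406.02422723 243.2157962 ]
95 [412.12180421 213.20107747]
```

View pics/e3.png

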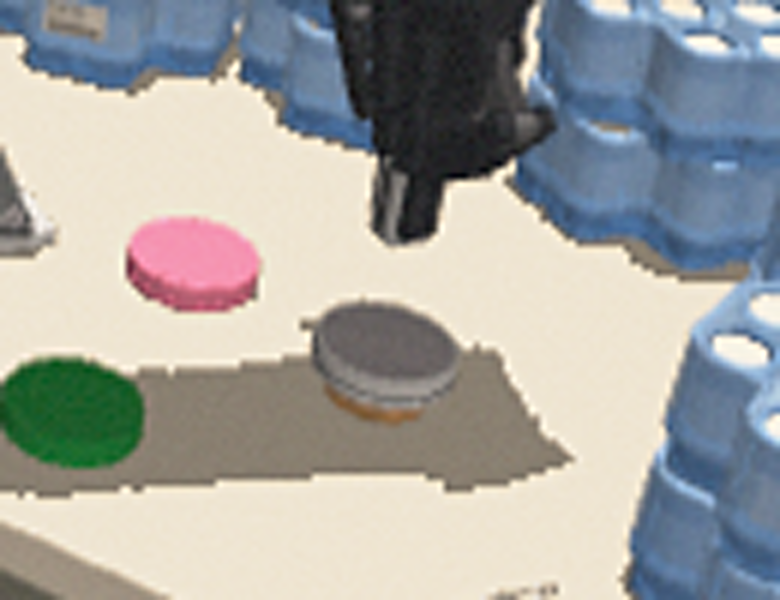

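Run:
```python
from st import *
c=load('pics/top1.npz')
for z in(215,245,280,300):print(z,[ray(c,*np.add(np.array(q)/6,[373,148]),z).round() for q in((235,175),(400,310),(317,242))])
```

```text
215 [array([ 514., -369.,  215.]), array([ 438., -455.,  215.]), array([ 476., -412.,  215.])]
245 [array([ 507., -363.,  245.]), array([ 433., -447.,  245.]), array([ 470., -405.,  245.])]
280 [array([ 499., -355.,  280.]), array([ 427., -437.,  280.]), array([ 463., -396.,  280.])]
300 [array([ 494., -351.,  300.]), array([ 423., -431.,  300.]), array([ 459., -391.,  300.])]
```

Run:
```python
from st import *
c=load('pics/scene1.npz')
print([ray(c,*np.add(np.array(q)/6,[399,223]),0).round() for q in((230,203),(430,395))])
c=load('pics/top1.npz')
print([ray(c,*np.add(np.array(q)/6,[373,148]),0).round() for q in((235,175),(400,310))])
cap('top','pics/top4.png');c=load('pics/top4.npz')
cv2.imwrite('pics/g.png',cv2.cvtColor(cv2.resize(c['img'][100:240,330:500],None,fx=4,fy=4,interpolation=cv2.INTER_CUBIC),cv2.COLOR_RGB2BGR))
for z in(50,80,300,400):print(z,(proj(c,[514,-448,z])-[330,100])*4)
c=load('pics/scene4.npz')
cv2.imwrite('pics/g2.png',cv2.cvtColor(c['img'],cv2.COLOR_RGB2BGR))
for z in(50,80,150,200,250,300,400):print(z,(proj(c,[514,-448,z])))
```

```text
[array([ 561., -399.,    0.]), array([ 483., -516.,    0.])]
[array([ 564., -416.,    0.]), array([ 477., -515.,    0.])]
50 [377.49811839 349.24644633]
80 [385.38666184 342.34716193]
300 [453.72680487 282.57718216]
400 [492.56512085 248.60936679]
50 [451.53451449 256.3873732 ]
80 [453.52120464 246.59832708]
150 [458.39210658 222.59786385]
200 [462.08875563 204.38331331]
250 [465.98307001 185.19480358]
300 [470.09133945 164.95207015]
400 [479.0243722  120.93621299]
```

View pics/g.png

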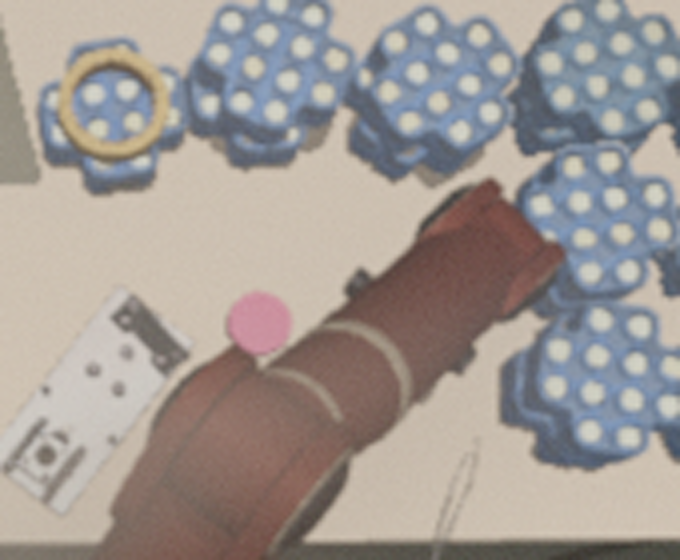

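View pics/g2.png

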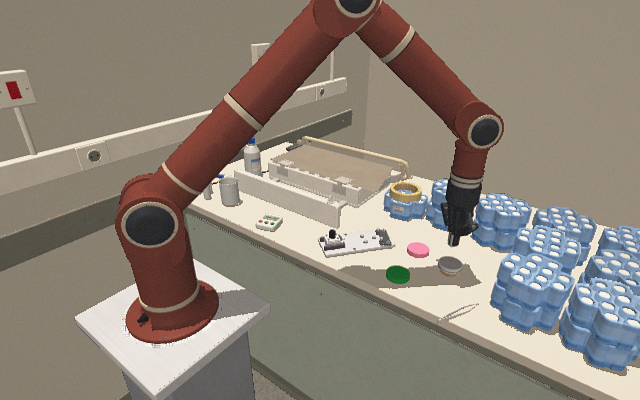

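Request:
send_rows([
  {"dp": [0,0,0],"delta_rot": [0,0,0],"gripper": 100},
  {"dp": [0,0,0],"delta_rot": [0,0,0],"gripper": 100},
  {"dp": [0,0,0],"delta_rot": [0,0,0],"gripper": 100},
  {"dp": [0,0,0],"delta_rot": [0,0,0],"gripper": 100},
  {"dp": [0,0,0],"delta_rot": [0,0,0],"gripper": 100},
  {"dp": [0,0,-12],"delta_rot": [0,0,0],"gripper": 100},
  {"dp": [0,0,-12],"delta_rot": [0,0,0],"gripper": 100},
  {"dp": [0,0,-10],"delta_rot": [0,0,0],"gripper": 100},
  {"dp": [0,0,-8],"delta_rot": [0,0,0],"gripper": 100},
  {"dp": [0,0,0],"delta_rot": [0,0,0],"gripper": 100},
  {"dp": [0,0,0],"delta_rot": [0,0,0],"gripper": 100},
])

```text
time: 4.1
position: [513.8, -446.8, 8.3]
tool_rot: [-0.632, -1.84, 1.84]
wrist_force: [-0.3, -0.1, 0.8]
width: 0.999
```

Run:
```python
from st import *
cap('scene','pics/scene5.png');st()
c=load('pics/scene5.npz');p=[451,256]
a=c['img'][p[1]-50:p[1]+50,p[0]-65:p[0]+65];cv2.imwrite(f'pics/e5.png',cv2.cvtColor(cv2.resize(a,None,fx=6,fy=6,interpolation=cv2.INTER_CUBIC),cv2.COLOR_RGB2BGR))
```

```text
t 4.15 p [ 514.14 -447.12    8.91] jaw -127.9 tilt [ 5.e-04 -5.e-04 -1.e+00] F [-0.48  0.56  0.45] w 1.002 q [ 0.58  0.88  0.19  1.5  -0.21  0.78 -1.38]
nest [ 147.71 -182.52] Fn [-0.72  0.15]
```

View pics/e5.png

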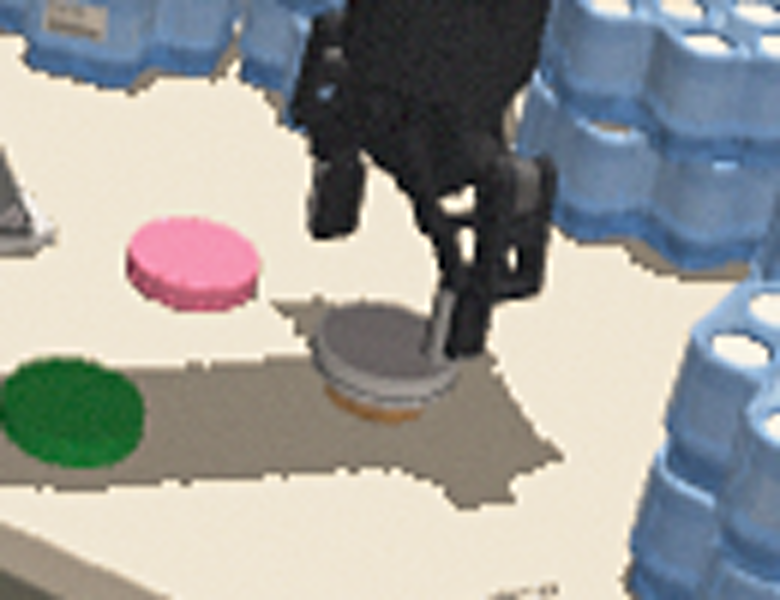

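The picture shows the finger tips about 30 mm higher than the reported TCP implies: the open tips are at z ≈ 54 when they should be near 21. I'll go down slowly and watch the force.

Request:
send_rows([
  {"dp": [0,0,-5],"delta_rot": [0,0,0],"gripper": 100},
  {"dp": [0,0,-5],"delta_rot": [0,0,0],"gripper": 100},
  {"dp": [0,0,-3],"delta_rot": [0,0,0],"gripper": 100},
  {"dp": [0,0,0],"delta_rot": [0,0,0],"gripper": 100},
  {"dp": [0,0,0],"delta_rot": [0,0,0],"gripper": 100},
])

```text
time: 4.65
position: [513.8, -446.8, -4.4]
tool_rot: [-0.632, -1.84, 1.84]
wrist_force: [0.8, -0.1, 0.2]
width: 1.001
```

Run:
```python
from st import *
cap('scene','pics/scene6.png');st()
c=load('pics/scene6.npz');p=[451,256]
a=c['img'][p[1]-50:p[1]+50,p[0]-65:p[0]+65];cv2.imwrite(f'pics/e6.png',cv2.cvtColor(cv2.resize(a,None,fx=6,fy=6,interpolation=cv2.INTER_CUBIC),cv2.COLOR_RGB2BGR))
```

```text
t 4.7 p [ 513.94 -446.9    -4.24] jaw -127.9 tilt [ 2.e-04 -1.e-04 -1.e+00] F [ 0.46 -0.03  0.23] w 0.998 q [ 0.58  0.89  0.19  1.51 -0.22  0.76 -1.37]
nest [ 147.42 -182.47] Fn [0.38 0.26]
```

View pics/e6.png

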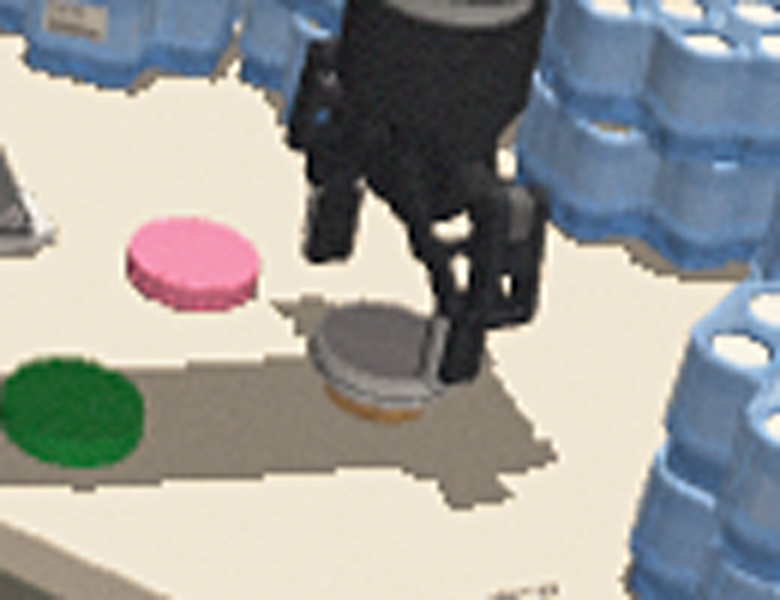

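Request:
send_rows([
  {"dp": [0,0,-4],"delta_rot": [0,0,0],"gripper": 100},
  {"dp": [0,0,-4],"delta_rot": [0,0,0],"gripper": 100},
  {"dp": [0,0,-4],"delta_rot": [0,0,0],"gripper": 100},
  {"dp": [0,0,-3],"delta_rot": [0,0,0],"gripper": 100},
  {"dp": [0,0,0],"delta_rot": [0,0,0],"gripper": 100},
  {"dp": [0,0,0],"delta_rot": [0,0,0],"gripper": 100},
])

```text
time: 5.3
position: [513.8, -446.8, -19.5]
tool_rot: [-0.632, -1.84, 1.84]
wrist_force: [-0.7, 0.2, 0.2]
width: 0.999
```

Run:
```python
from st import *
cap('scene','pics/scene7.png');st()
c=load('pics/scene7.npz');p=[451,256]
a=c['img'][p[1]-50:p[1]+50,p[0]-65:p[0]+65];cv2.imwrite(f'pics/e7.png',cv2.cvtColor(cv2.resize(a,None,fx=6,fy=6,interpolation=cv2.INTER_CUBIC),cv2.COLOR_RGB2BGR))
```

```text
t 5.35 p [ 513.99 -446.91  -19.24] jaw -127.9 tilt [ 2.e-04 -2.e-04 -1.e+00] F [-0.34 -0.64  0.14] w 0.999 q [ 0.58  0.91  0.19  1.51 -0.22  0.74 -1.37]
nest [ 147.46 -182.45] Fn [ 0.12 -0.72]
```

View pics/e7.png

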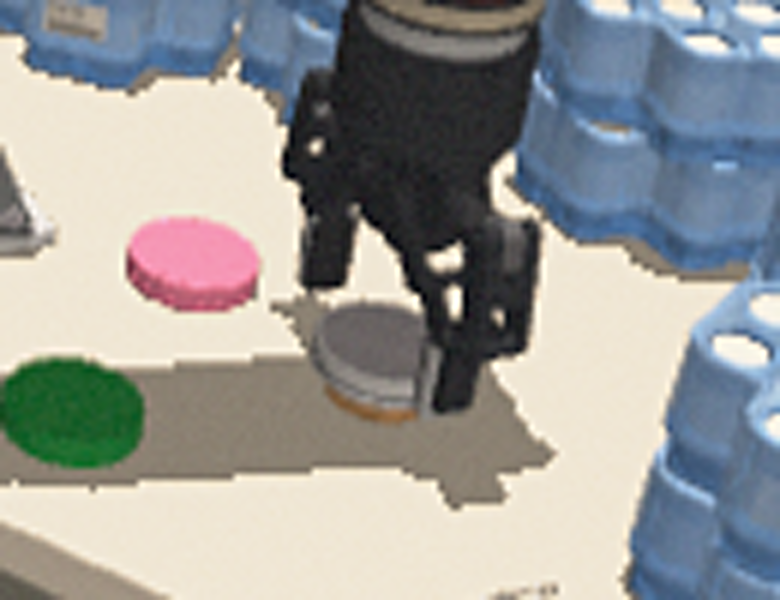

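Request:
send_rows([
  {"dp": [0,0,0],"delta_rot": [0,0,0],"gripper": 80},
  {"dp": [0,0,0],"delta_rot": [0,0,0],"gripper": 74},
  {"dp": [0,0,0],"delta_rot": [0,0,0],"gripper": 70},
  {"dp": [0,0,0],"delta_rot": [0,0,0],"gripper": 60},
  {"dp": [0,0,0],"delta_rot": [0,0,0],"gripper": 50},
  {"dp": [0,0,0],"delta_rot": [0,0,0],"gripper": 50},
  {"dp": [0,0,0],"delta_rot": [0,0,0],"gripper": 50},
], newtons=25)

```text
time: 6.05
position: [514.0, -447.0, -19.0]
tool_rot: [-0.633, -1.84, 1.841]
wrist_force: [-0.1, -0.4, 3.0]
width: 0.689
```

Run:
```python
from st import *
cap('scene','pics/scene8.png');st()
c=load('pics/scene8.npz');p=[451,256]
a=c['img'][p[1]-50:p[1]+50,p[0]-65:p[0]+65];cv2.imwrite(f'pics/e8.png',cv2.cvtColor(cv2.resize(a,None,fx=6,fy=6,interpolation=cv2.INTER_CUBIC),cv2.COLOR_RGB2BGR))
```

```text
t 6.1 p [ 514.02 -447.05  -19.  ] jaw -127.9 tilt [ 4.e-04 -4.e-04 -1.e+00] F [ 0.01 -0.64  2.53] w 0.689 q [ 0.58  0.91  0.19  1.51 -0.22  0.74 -1.37]
nest [ 147.58 -182.53] Fn [ 0.4 -0.5]
```

View pics/e8.png

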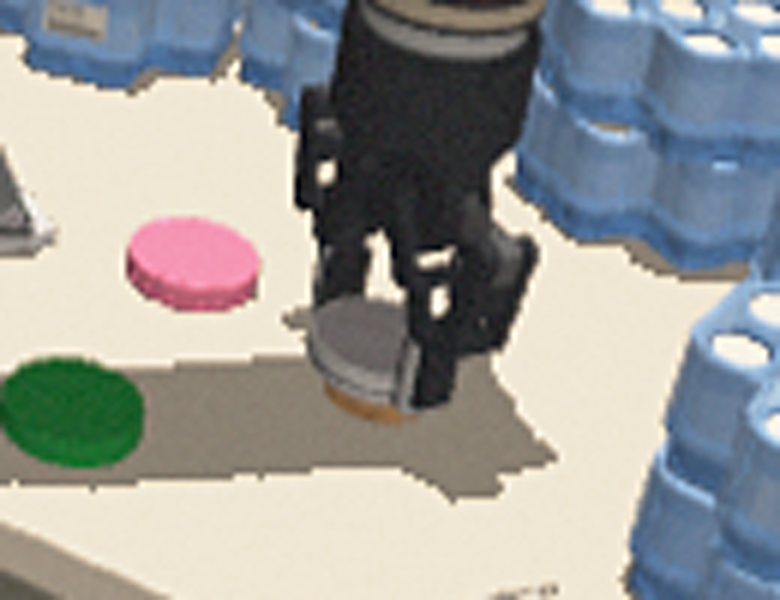

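Request:
send_rows([
  {"dp": [0,0,2],"delta_rot": [0,0,0],"gripper": 50},
  {"dp": [0,0,5],"delta_rot": [0,0,0],"gripper": 50},
  {"dp": [0,0,15],"delta_rot": [0,0,0],"gripper": 50},
  {"dp": [0,0,20],"delta_rot": [0,0,0],"gripper": 50},
  {"dp": [0,0,20],"delta_rot": [0,0,0],"gripper": 50},
  {"dp": [0,0,8],"delta_rot": [0,0,0],"gripper": 50},
  {"dp": [0,0,0],"delta_rot": [0,0,0],"gripper": 50},
])

```text
time: 6.8
position: [514.8, -447.7, 52.9]
tool_rot: [-0.636, -1.84, 1.843]
wrist_force: [-0.7, 0.4, -2.0]
width: 0.69
```

Run:
```python
from st import *
cap('scene','pics/scene9.png');st()
c=load('pics/scene9.npz');p=[451,246]
a=c['img'][p[1]-50:p[1]+50,p[0]-65:p[0]+65];cv2.imwrite(f'pics/e9.png',cv2.cvtColor(cv2.resize(a,None,fx=6,fy=6,interpolation=cv2.INTER_CUBIC),cv2.COLOR_RGB2BGR))
```

```text
t 6.85 p [ 514.08 -446.87   51.33] jaw -127.9 tilt [ 9.e-04 -5.e-04 -1.e+00] F [-0.27  0.25 -2.06] w 0.688 q [ 0.57  0.82  0.21  1.48 -0.2   0.86 -1.39]
nest [ 147.52 -182.35] Fn [-0.37  0.03]
```

View pics/e9.png

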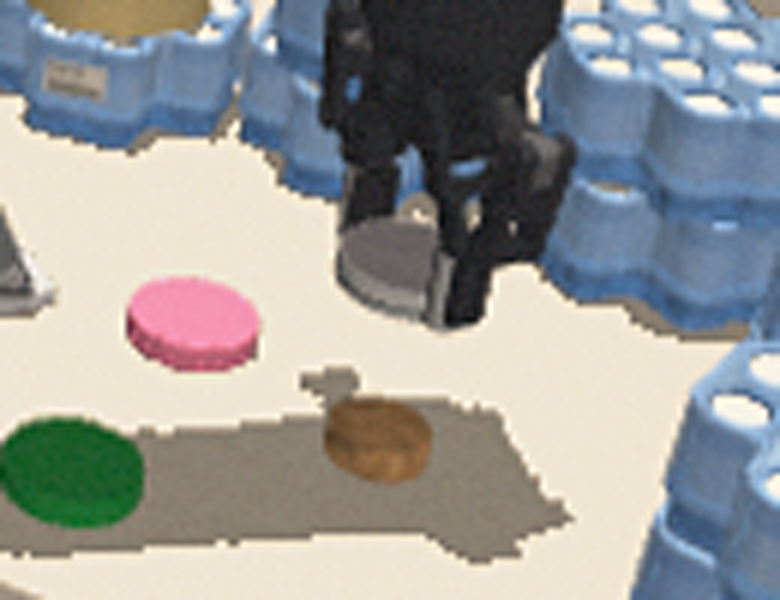

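Request:
send_rows([
  {"dp": [-1,20,0],"delta_rot": [0,0,0],"gripper": 50},
  {"dp": [-1,28,0],"delta_rot": [0,0,0],"gripper": 50},
  {"dp": [-1,30,0],"delta_rot": [0,0,0],"gripper": 50},
  {"dp": [-1,30,0],"delta_rot": [0,0,0],"gripper": 50},
  {"dp": [-1,30,0],"delta_rot": [0,0,0],"gripper": 50},
  {"dp": [-1,30,0],"delta_rot": [0,0,0],"gripper": 50},
  {"dp": [-1,30,0],"delta_rot": [0,0,0],"gripper": 50},
  {"dp": [-1,25,0],"delta_rot": [0,0,0],"gripper": 50},
  {"dp": [-1,15,0],"delta_rot": [0,0,0],"gripper": 50},
  {"dp": [0,0,-20],"delta_rot": [0,0,0],"gripper": 50},
  {"dp": [0,0,-10],"delta_rot": [0,0,0],"gripper": 50},
  {"dp": [0,0,0],"delta_rot": [0,0,0],"gripper": 50},
])

```text
time: 8.05
position: [503.2, -209.1, 18.9]
tool_rot: [-0.629, -1.838, 1.839]
wrist_force: [0.5, -0.1, -1.4]
width: 0.692
```

Run:
```python
from st import *
cap('scene','pics/scene10.png');cap('top','pics/top10.png');st()
c=load('pics/scene10.npz');a=c['img'][170:270,300:430];cv2.imwrite(f'pics/e10.png',cv2.cvtColor(cv2.resize(a,None,fx=6,fy=6,interpolation=cv2.INTER_CUBIC),cv2.COLOR_RGB2BGR))
c=load('pics/top10.npz');a=c['img'][160:240,310:410];cv2.imwrite(f'pics/t10.png',cv2.cvtColor(cv2.resize(a,None,fx=6,fy=6,interpolation=cv2.INTER_CUBIC),cv2.COLOR_RGB2BGR))
```

```text
t 8.15 p [ 504.56 -209.96   20.49] jaw -128.0 tilt [-6.e-04 -6.e-04 -1.e+00] F [-0.16 -1.44 -1.76] w 0.691 q [ 0.22  0.71  0.2   1.9  -0.25  0.55 -1.64]
nest [-5.01 -0.79] Fn [ 0.75 -1.24]
```

View pics/e10.png

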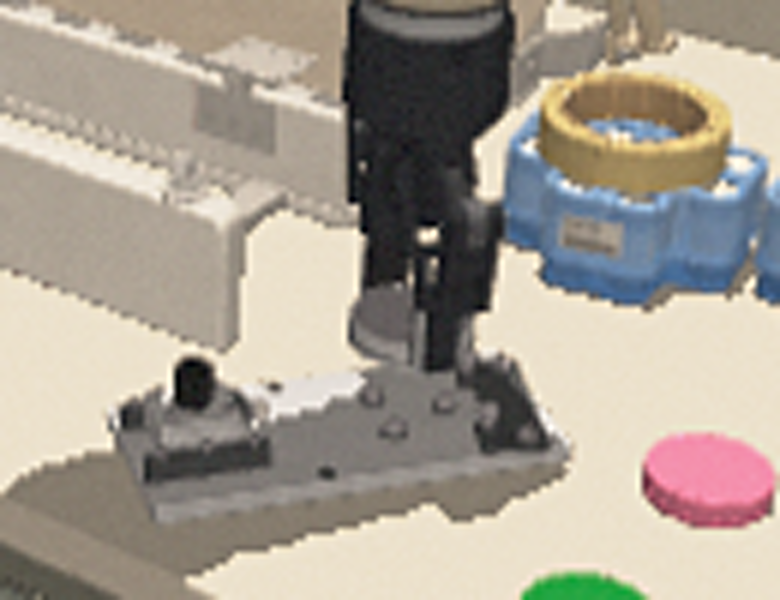

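View pics/t10.png

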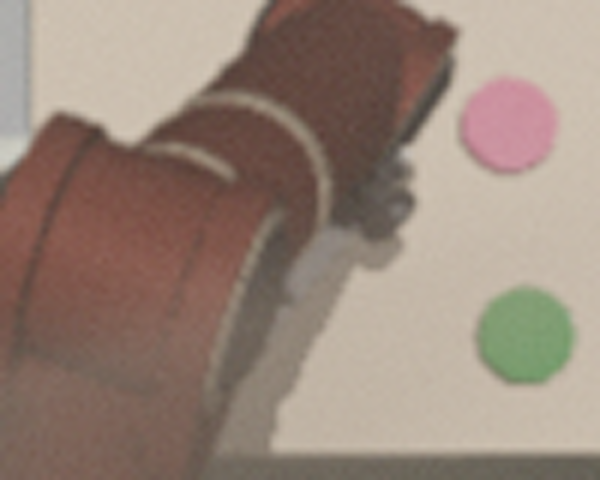

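Run:
```python
from st import *
c=load('pics/scene10.npz')
for z in (56,70):
    P=np.array([(proj(c,[504.5+30*np.cos(a),-209.8+30*np.sin(a),z])-[300,170])*6 for a in np.linspace(0,6.28,60)])
    print(z,P.min(0),P.max(0))
n=np.array([.791,-.612]);y=np.array([.612,.791])
for O in([508.5,-212.4],):
  for q in((-18,15,20),(-18,-15,20),(14,0,20),(24.75,24.75,32),(24.75,-24.75,32),(-118,0,57.5)):
    print(q,(proj(c,[*(O+q[0]*n+q[1]*y),q[2]])-[300,170])*6)
```

```text
56 [348.80607212 305.30329592] [475.84701159 371.07419518]
70 [350.32132628 280.38009829] [478.14478628 345.30981807]
(-18, 15, 20) [370.23780763 388.29535175]
(-18, -15, 20) [392.66360451 421.24274349]
(14, 0, 20) [443.26465791 395.35197255]
(24.75, 24.75, 32) [446.08444547 345.3833908 ]
(24.75, -24.75, 32) [486.17493457 398.28444465]
(-118, 0, 57.5) [183.68928397 366.68383801]
```

Request:
send_rows([
  {"dp": [0,0,-10],"delta_rot": [0,0,0],"gripper": 50},
  {"dp": [0,0,-10],"delta_rot": [0,0,0],"gripper": 50},
  {"dp": [0,0,-6],"delta_rot": [0,0,0],"gripper": 50},
  {"dp": [0,0,-4],"delta_rot": [0,0,0],"gripper": 50},
  {"dp": [0,0,0],"delta_rot": [0,0,0],"gripper": 50},
  {"dp": [0,0,0],"delta_rot": [0,0,0],"gripper": 50},
  {"dp": [0,0,0],"delta_rot": [0,0,0],"gripper": 50},
])

```text
time: 8.85
position: [505.2, -208.9, -9.0]
tool_rot: [-0.633, -1.841, 1.841]
wrist_force: [0.0, 0.3, -1.6]
width: 0.692
```

```bash
python3 st.py
```

```text
t 8.85 p [ 505.2  -208.94   -9.02] jaw -127.9 tilt [ 8.e-04 -3.e-04 -1.e+00] F [ 0.01  0.29 -1.56] w 0.692 q [ 0.24  0.76  0.18  1.92 -0.27  0.49 -1.62]
nest [-5.12  0.41] Fn [-0.17  0.24]
```

Request:
send_rows([
  {"dp": [0,0,-1.5],"delta_rot": [0,0,0],"gripper": 50},
  {"dp": [0,0,-1],"delta_rot": [0,0,0],"gripper": 50},
  {"dp": [0,0,-1],"delta_rot": [0,0,0],"gripper": 50},
  {"dp": [0,0,-0.5],"delta_rot": [0,0,0],"gripper": 50},
  {"dp": [0,0,0],"delta_rot": [0,0,0],"gripper": 50},
  {"dp": [0,0,0],"delta_rot": [0,0,0],"gripper": 50},
])

```text
time: 9.45
position: [504.9, -208.8, -13.3]
tool_rot: [-0.632, -1.84, 1.84]
wrist_force: [0.1, -0.1, -0.9]
width: 0.69
```

Request:
send_rows([
  {"dp": [0,0,-0.7],"delta_rot": [0,0,0],"gripper": 50},
  {"dp": [0,0,0],"delta_rot": [0,0,0],"gripper": 50},
])

```text
time: 9.65
position: [504.8, -208.8, -14.0]
tool_rot: [-0.632, -1.84, 1.84]
wrist_force: [-0.5, -0.4, -1.5]
width: 0.69
```

Request:
send_rows([
  {"dp": [0,0,-0.7],"delta_rot": [0,0,0],"gripper": 50},
  {"dp": [0,0,0],"delta_rot": [0,0,0],"gripper": 50},
])

```text
time: 9.85
position: [504.8, -208.8, -14.8]
tool_rot: [-0.632, -1.84, 1.84]
wrist_force: [-0.4, 0.3, -2.8]
width: 0.692
```

Request:
send_rows([
  {"dp": [0,0,-0.7],"delta_rot": [0,0,0],"gripper": 50},
  {"dp": [0,0,0],"delta_rot": [0,0,0],"gripper": 50},
])

```text
time: 10.05
position: [505.1, -208.9, -15.2]
tool_rot: [-0.633, -1.84, 1.84]
wrist_force: [0.2, -0.1, -0.3]
width: 0.691
```

Request:
send_rows([
  {"dp": [0,0,-0.7],"delta_rot": [0,0,0],"gripper": 50},
  {"dp": [0,0,0],"delta_rot": [0,0,0],"gripper": 50},
])

```text
time: 10.25
position: [505.6, -209.2, -15.4]
tool_rot: [-0.634, -1.841, 1.841]
wrist_force: [0.1, 1.0, 4.5]
width: 0.695
```

Request:
send_rows([
  {"dp": [0,0,0.5],"delta_rot": [0,0,0],"gripper": 50},
  {"dp": [0,0,0],"delta_rot": [0,0,0],"gripper": 72},
  {"dp": [0,0,0],"delta_rot": [0,0,0],"gripper": 78},
  {"dp": [0,0,0],"delta_rot": [0,0,0],"gripper": 90},
  {"dp": [0,0,0],"delta_rot": [0,0,0],"gripper": 95},
  {"dp": [0,0,0],"delta_rot": [0,0,0],"gripper": 95},
])

```text
time: 10.85
position: [504.8, -208.7, -15.7]
tool_rot: [-0.632, -1.84, 1.84]
wrist_force: [-0.5, 0.0, 0.3]
width: 0.952
```

Run:
```python
from st import *
cap('scene','pics/scene11.png');st()
c=load('pics/scene11.npz');a=c['img'][170:270,300:430];cv2.imwrite(f'pics/e11.png',cv2.cvtColor(cv2.resize(a,None,fx=6,fy=6,interpolation=cv2.INTER_CUBIC),cv2.COLOR_RGB2BGR))
```

```text
t 10.9 p [ 504.82 -208.8   -15.68] jaw -127.91 tilt [-1.e-04  1.e-04 -1.e+00] F [ 0.54  0.04 -0.48] w 0.953 q [ 0.24  0.77  0.18  1.92 -0.27  0.47 -1.62]
nest [-5.51  0.29] Fn [0.4  0.37]
```

View pics/e11.png

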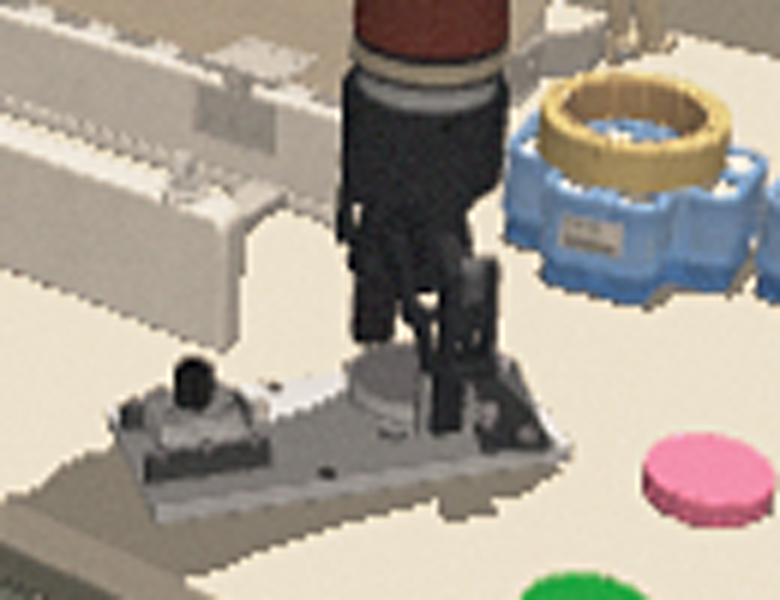

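Request:
send_rows([
  {"dp": [0,0,3],"delta_rot": [0,0,0],"gripper": 100},
  {"dp": [0,0,12],"delta_rot": [0,0,0],"gripper": 100},
  {"dp": [0,0,25],"delta_rot": [0,0,0],"gripper": 100},
  {"dp": [0,0,25],"delta_rot": [0,0,0],"gripper": 50},
  {"dp": [-10,7.5,0],"delta_rot": [0,0,0],"gripper": 0},
  {"dp": [-14,11,0],"delta_rot": [0,0,0],"gripper": 0},
  {"dp": [-10,7.5,0],"delta_rot": [0,0,0],"gripper": 0},
  {"dp": [-4.4,3.7,0],"delta_rot": [0,0,0],"gripper": 0},
  {"dp": [0,0,0],"delta_rot": [0,0,0],"gripper": 0},
  {"dp": [0,0,0],"delta_rot": [0,0,0],"gripper": 0},
  {"dp": [0,0,0],"delta_rot": [0,0,0],"gripper": 0},
])

```text
time: 12.0
position: [467.3, -179.8, 49.6]
tool_rot: [-0.634, -1.84, 1.841]
wrist_force: [0.4, -0.5, -1.0]
width: -0.002
```

Run:
```python
from st import *
cap('scene','pics/scene12.png');cap('top','pics/top12.png');st()
c=load('pics/scene12.npz');a=c['img'][170:270,300:430];cv2.imwrite(f'pics/e12.png',cv2.cvtColor(cv2.resize(a,None,fx=6,fy=6,interpolation=cv2.INTER_CUBIC),cv2.COLOR_RGB2BGR))
n=np.array([.791,-.612]);y=np.array([.612,.791]);O=np.array([508.5,-212.4])
f=lambda x,yy,z:np.round((proj(c,[*(O+x*n+yy*y),z])-[300,170])*6)
P=np.array([f(-5.5+30*np.cos(a),.3+30*np.sin(a),34) for a in np.linspace(0,6.28,60)]);print('disc',P.min(0),P.max(0))
print('tip pred',f(-54,.3,75))
```

```text
t 12.1 p [ 466.97 -179.61   49.39] jaw -127.92 tilt [ 5.e-04 -4.e-04 -1.e+00] F [ 0.22 -0.04  0.61] w 0.008 q [ 0.18  0.62  0.22  2.02 -0.25  0.53 -1.66]
nest [-53.32   0.21] Fn [0.19 0.1 ]
disc [345. 343.] [470. 410.]
tip pred [316. 316.]
```

View pics/e12.png

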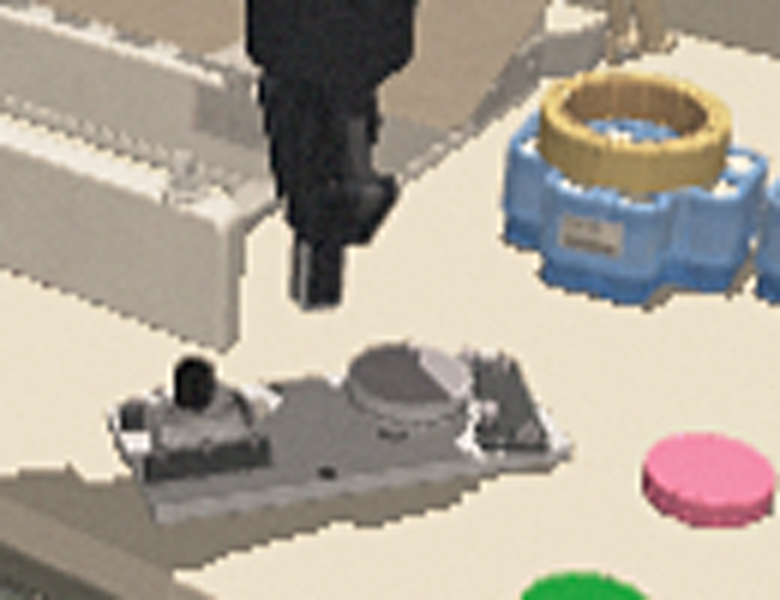

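Request:
send_rows([
  {"dp": [0,0,-15],"delta_rot": [0,0,0],"gripper": 0},
  {"dp": [0,0,-20],"delta_rot": [0,0,0],"gripper": 0},
  {"dp": [0,0,-13],"delta_rot": [0,0,0],"gripper": 0},
  {"dp": [0,0,-7],"delta_rot": [0,0,0],"gripper": 0},
  {"dp": [0,0,-5],"delta_rot": [0,0,0],"gripper": 0},
  {"dp": [0,0,0],"delta_rot": [0,0,0],"gripper": 0},
  {"dp": [0,0,0],"delta_rot": [0,0,0],"gripper": 0},
])

```text
time: 12.8
position: [466.8, -179.3, -10.3]
tool_rot: [-0.633, -1.84, 1.841]
wrist_force: [-0.3, -0.3, 0.4]
width: 0.001
```

Run:
```python
from st import *
cap('scene','pics/scene13.png');st()
c=load('pics/scene13.npz');a=c['img'][190:270,310:410];cv2.imwrite(f'pics/e13.png',cv2.cvtColor(cv2.resize(a,None,fx=7,fy=7,interpolation=cv2.INTER_CUBIC),cv2.COLOR_RGB2BGR))
```

```text
t 12.85 p [ 466.95 -179.34  -10.1 ] jaw -127.9 tilt [ 1.1e-03 -4.0e-04 -1.0e+00] F [-0.32 -0.42 -0.25] w 0.003 q [ 0.21  0.72  0.16  2.05 -0.29  0.39 -1.63]
nest [-53.49   0.41] Fn [ 0.   -0.52]
```

View pics/e13.png

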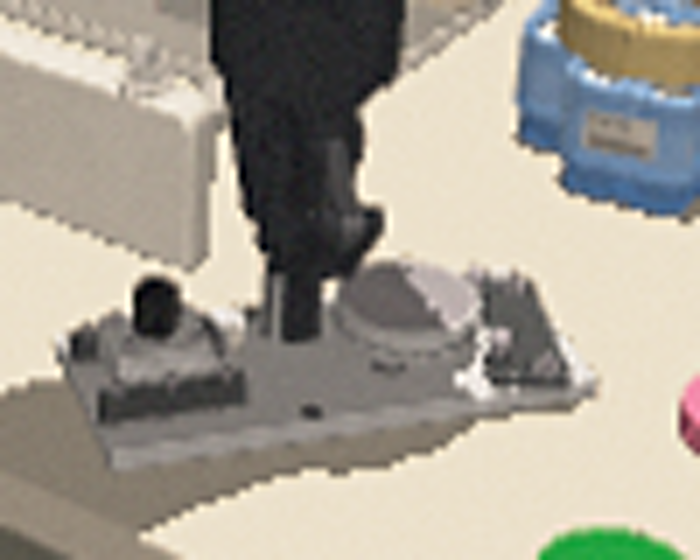

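Request:
send_rows([
  {"dp": [0.8,-0.6,0],"delta_rot": [0,0,0],"gripper": 0},
  {"dp": [0.8,-0.6,0],"delta_rot": [0,0,0],"gripper": 0},
  {"dp": [0.8,-0.6,0],"delta_rot": [0,0,0],"gripper": 0},
  {"dp": [0.8,-0.6,0],"delta_rot": [0,0,0],"gripper": 0},
  {"dp": [0.8,-0.6,0],"delta_rot": [0,0,0],"gripper": 0},
  {"dp": [0,0,0],"delta_rot": [0,0,0],"gripper": 0},
  {"dp": [0,0,0],"delta_rot": [0,0,0],"gripper": 0},
])

```text
time: 13.55
position: [470.4, -182.1, -10.6]
tool_rot: [-0.632, -1.84, 1.84]
wrist_force: [0.8, 0.0, -0.6]
width: 0.002
```

```bash
python3 st.py
```

```text
t 13.55 p [ 470.44 -182.13  -10.64] jaw -127.91 tilt [-1.e-04  1.e-04 -1.e+00] F [ 0.82  0.04 -0.64] w 0.002 q [ 0.22  0.73  0.17  2.04 -0.28  0.4  -1.63]
nest [-49.03   0.34] Fn [0.63 0.53]
```

Request:
send_rows([
  {"dp": [0.4,-0.3,0],"delta_rot": [0,0,0],"gripper": 0},
  {"dp": [0.4,-0.3,0],"delta_rot": [0,0,0],"gripper": 0},
  {"dp": [0.4,-0.3,0],"delta_rot": [0,0,0],"gripper": 0},
  {"dp": [0.4,-0.3,0],"delta_rot": [0,0,0],"gripper": 0},
])

```text
time: 13.95
position: [472.1, -183.4, -10.6]
tool_rot: [-0.632, -1.84, 1.84]
wrist_force: [-0.3, -0.8, -0.1]
width: -0.002
```

Request:
send_rows([
  {"dp": [0.4,-0.3,0],"delta_rot": [0,0,0],"gripper": 0},
  {"dp": [0.4,-0.3,0],"delta_rot": [0,0,0],"gripper": 0},
])

```text
time: 14.15
position: [472.9, -183.9, -10.6]
tool_rot: [-0.632, -1.84, 1.84]
wrist_force: [0.5, 0.4, 0.1]
width: 0.002
```

Run:
```python
from st import *
cap('scene','pics/scene14.png');st()
c=load('pics/scene14.npz');a=c['img'][190:270,310:410];cv2.imwrite(f'pics/e14.png',cv2.cvtColor(cv2.resize(a,None,fx=7,fy=7,interpolation=cv2.INTER_CUBIC),cv2.COLOR_RGB2BGR))
```

```text
t 14.2 p [ 473.01 -184.04  -10.6 ] jaw -127.91 tilt [ 2.e-04 -1.e-04 -1.e+00] F [ 0.18 -0.22  0.36] w 0.002 q [ 0.22  0.73  0.17  2.03 -0.28  0.41 -1.63]
nest [-45.83   0.41] Fn [ 0.28 -0.06]
```

View pics/e14.png

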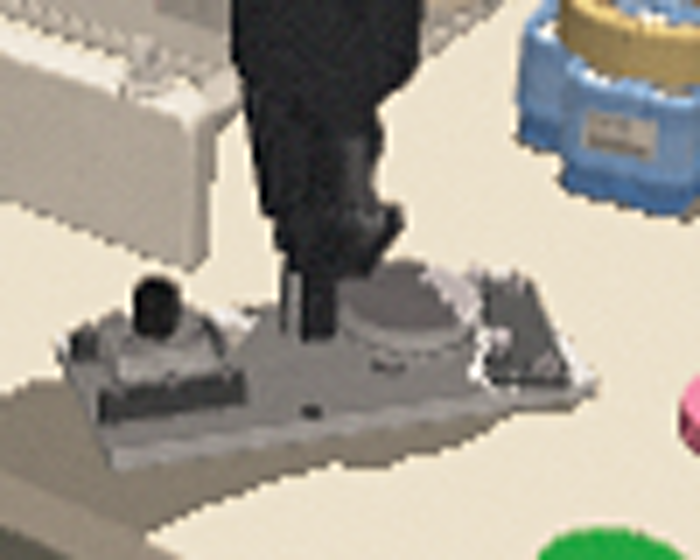

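Request:
send_rows([
  {"dp": [0.4,-0.3,0],"delta_rot": [0,0,0],"gripper": 0},
  {"dp": [0.4,-0.3,0],"delta_rot": [0,0,0],"gripper": 0},
])

```text
time: 14.4
position: [473.7, -184.5, -10.6]
tool_rot: [-0.632, -1.84, 1.84]
wrist_force: [-0.3, 0.3, 0.3]
width: -0.003
```

Request:
send_rows([
  {"dp": [0.4,-0.3,0],"delta_rot": [0,0,0],"gripper": 0},
  {"dp": [0.4,-0.3,0],"delta_rot": [0,0,0],"gripper": 0},
])

```text
time: 14.6
position: [474.5, -185.1, -10.6]
tool_rot: [-0.632, -1.84, 1.84]
wrist_force: [-1.0, -0.4, -1.1]
width: 0.002
```

Request:
send_rows([
  {"dp": [0.4,-0.3,0],"delta_rot": [0,0,0],"gripper": 0},
  {"dp": [0.4,-0.3,0],"delta_rot": [0,0,0],"gripper": 0},
])

```text
time: 14.8
position: [475.3, -185.7, -10.6]
tool_rot: [-0.632, -1.84, 1.84]
wrist_force: [-0.5, -0.1, -0.6]
width: 0.003
```

Request:
send_rows([
  {"dp": [0.4,-0.3,0],"delta_rot": [0,0,0],"gripper": 0},
  {"dp": [0.4,-0.3,0],"delta_rot": [0,0,0],"gripper": 0},
])

```text
time: 15.0
position: [476.1, -186.3, -10.6]
tool_rot: [-0.632, -1.84, 1.84]
wrist_force: [-0.1, 0.1, 0.3]
width: 0.001
```

Request:
send_rows([
  {"dp": [0.4,-0.3,0],"delta_rot": [0,0,0],"gripper": 0},
  {"dp": [0.4,-0.3,0],"delta_rot": [0,0,0],"gripper": 0},
])

```text
time: 15.2
position: [476.9, -186.9, -10.6]
tool_rot: [-0.632, -1.84, 1.84]
wrist_force: [-0.8, 0.3, -0.4]
width: 0.001
```

Run:
```python
from st import *
cap('scene','pics/scene15.png');st()
c=load('pics/scene15.npz');a=c['img'][200:260,330:400];cv2.imwrite(f'pics/e15.png',cv2.cvtColor(cv2.resize(a,None,fx=10,fy=10,interpolation=cv2.INTER_CUBIC),cv2.COLOR_RGB2BGR))
```

```text
t 15.25 p [ 477.02 -187.03  -10.6 ] jaw -127.91 tilt [ 2.e-04 -1.e-04 -1.e+00] F [-0.51 -0.06  1.05] w -0.001 q [ 0.22  0.73  0.17  2.01 -0.28  0.42 -1.63]
nest [-40.82   0.49] Fn [-0.37 -0.36]
```

View pics/e15.png

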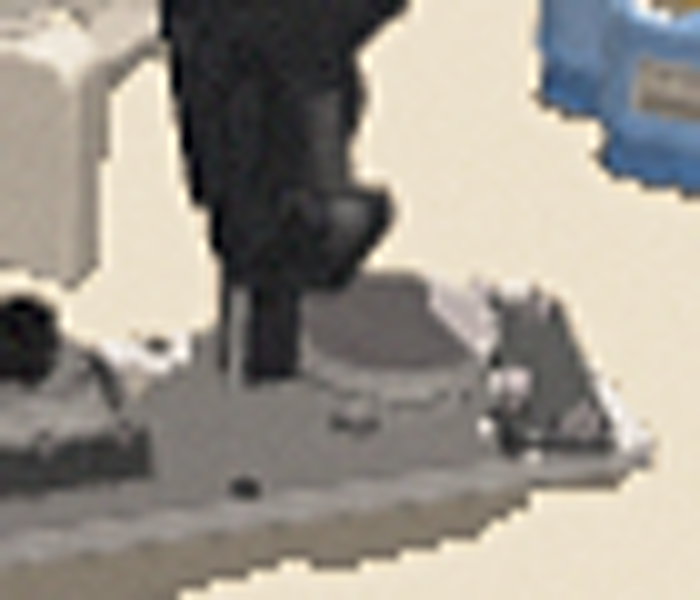

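Request:
send_rows([
  {"dp": [0.4,-0.3,0],"delta_rot": [0,0,0],"gripper": 0},
  {"dp": [0.4,-0.3,0],"delta_rot": [0,0,0],"gripper": 0},
])

```text
time: 15.45
position: [477.7, -187.5, -10.6]
tool_rot: [-0.632, -1.84, 1.84]
wrist_force: [-0.4, 0.3, 0.1]
width: -0.001
```

Request:
send_rows([
  {"dp": [0.4,-0.3,0],"delta_rot": [0,0,0],"gripper": 0},
  {"dp": [0.4,-0.3,0],"delta_rot": [0,0,0],"gripper": 0},
])

```text
time: 15.65
position: [478.5, -188.1, -10.6]
tool_rot: [-0.632, -1.84, 1.84]
wrist_force: [-0.6, 0.5, 0.2]
width: 0.002
```

Request:
send_rows([
  {"dp": [0.4,-0.3,0],"delta_rot": [0,0,0],"gripper": 0},
  {"dp": [0.4,-0.3,0],"delta_rot": [0,0,0],"gripper": 0},
])

```text
time: 15.85
position: [479.3, -188.8, -10.6]
tool_rot: [-0.632, -1.84, 1.84]
wrist_force: [-0.4, -1.0, -0.5]
width: 0.002
```

Request:
send_rows([
  {"dp": [0.4,-0.3,0],"delta_rot": [0,0,0],"gripper": 0},
  {"dp": [0.4,-0.3,0],"delta_rot": [0,0,0],"gripper": 0},
])

```text
time: 16.05
position: [480.1, -189.4, -10.6]
tool_rot: [-0.632, -1.84, 1.84]
wrist_force: [0.4, 0.2, -0.2]
width: 0.002
```

Request:
send_rows([
  {"dp": [0.4,-0.3,0],"delta_rot": [0,0,0],"gripper": 0},
  {"dp": [0.4,-0.3,0],"delta_rot": [0,0,0],"gripper": 0},
])

```text
time: 16.25
position: [480.9, -189.9, -10.6]
tool_rot: [-0.632, -1.84, 1.84]
wrist_force: [-1.0, 0.2, 0.3]
width: 0.001
```

Run:
```python
from st import *
cap('scene','pics/scene16.png');st()
c=load('pics/scene16.npz');a=c['img'][200:260,330:400];cv2.imwrite(f'pics/e16.png',cv2.cvtColor(cv2.resize(a,None,fx=10,fy=10,interpolation=cv2.INTER_CUBIC),cv2.COLOR_RGB2BGR))
```

```text
t 16.3 p [ 481.05 -190.05  -10.59] jaw -127.91 tilt [ 3.e-04 -1.e-04 -1.e+00] F [-0.5   0.83  0.67] w -0.003 q [ 0.22  0.74  0.17  2.   -0.28  0.43 -1.63]
nest [-35.79   0.57] Fn [-0.9   0.35]
```

View pics/e16.png

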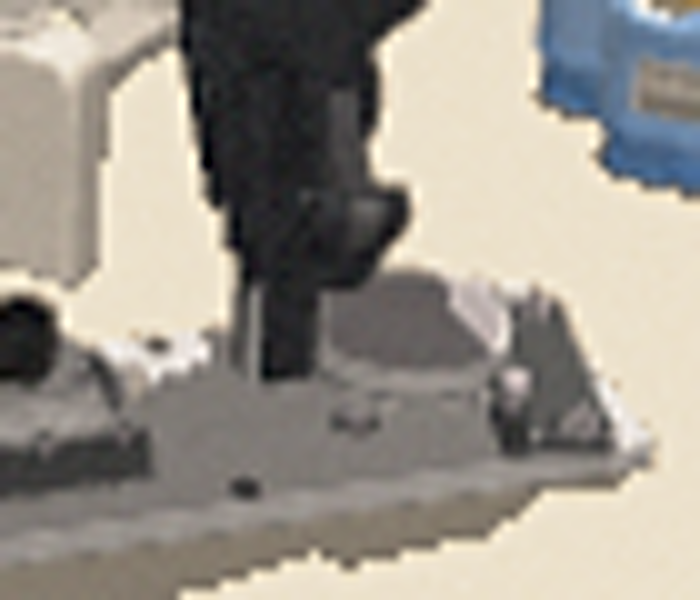

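Request:
send_rows([
  {"dp": [0.4,-0.3,0],"delta_rot": [0,0,0],"gripper": 0},
  {"dp": [0,0,0],"delta_rot": [0,0,0],"gripper": 0},
])

```text
time: 16.5
position: [481.3, -190.2, -10.6]
tool_rot: [-0.632, -1.84, 1.84]
wrist_force: [0.0, -0.1, 0.2]
width: -0.002
```

Request:
send_rows([
  {"dp": [0.4,-0.3,0],"delta_rot": [0,0,0],"gripper": 0},
  {"dp": [0,0,0],"delta_rot": [0,0,0],"gripper": 0},
])

```text
time: 16.7
position: [481.6, -190.5, -10.6]
tool_rot: [-0.632, -1.84, 1.84]
wrist_force: [0.1, 0.8, 0.8]
width: -0.001
```

Request:
send_rows([
  {"dp": [0.4,-0.3,0],"delta_rot": [0,0,0],"gripper": 0},
  {"dp": [0,0,0],"delta_rot": [0,0,0],"gripper": 0},
])

```text
time: 16.9
position: [482.1, -190.8, -10.6]
tool_rot: [-0.632, -1.84, 1.84]
wrist_force: [0.2, 1.0, -0.5]
width: -0.004
```

Request:
send_rows([
  {"dp": [0.4,-0.3,0],"delta_rot": [0,0,0],"gripper": 0},
  {"dp": [0,0,0],"delta_rot": [0,0,0],"gripper": 0},
])

```text
time: 17.1
position: [482.1, -190.8, -10.7]
tool_rot: [-0.631, -1.84, 1.84]
wrist_force: [-1.7, 1.0, 0.8]
width: -0.002
```

Request:
send_rows([
  {"dp": [0.2,-0.15,0],"delta_rot": [0,0,0],"gripper": 0},
  {"dp": [0,0,0],"delta_rot": [0,0,0],"gripper": 0},
  {"dp": [0,0,0],"delta_rot": [0,0,0],"gripper": 0},
])

```text
time: 17.4
position: [482.2, -190.9, -10.7]
tool_rot: [-0.631, -1.84, 1.84]
wrist_force: [-2.1, 1.2, 1.0]
width: 0.002
```

```bash
python3 st.py
```

```text
t 17.4 p [ 482.18 -190.9   -10.69] jaw -127.9 tilt [-9.e-04  7.e-04 -1.e+00] F [-2.12  1.24  1.05] w 0.002 q [ 0.22  0.74  0.17  2.   -0.28  0.43 -1.63]
nest [-34.37   0.59] Fn [-2.44 -0.32]
```

Request:
send_rows([
  {"dp": [0.25,-0.2,0],"delta_rot": [0,0,0],"gripper": 0},
  {"dp": [0,0,0],"delta_rot": [0,0,0],"gripper": 0},
  {"dp": [0,0,0],"delta_rot": [0,0,0],"gripper": 0},
  {"dp": [0,0,0],"delta_rot": [0,0,0],"gripper": 0},
])

```text
time: 17.8
position: [482.3, -191.0, -10.8]
tool_rot: [-0.63, -1.84, 1.839]
wrist_force: [-2.9, 2.2, 0.9]
width: -0.004
```

Run:
```python
from st import *
for i in range(4):
    c=cap('scene','pics/scene17.png');st()
c=load('pics/scene17.npz');a=c['img'][200:260,330:400];cv2.imwrite(f'pics/e17.png',cv2.cvtColor(cv2.resize(a,None,fx=10,fy=10,interpolation=cv2.INTER_CUBIC),cv2.COLOR_RGB2BGR))
```

```text
t 17.85 p [ 482.27 -191.    -10.74] jaw -127.9 tilt [-1.3e-03  9.0e-04 -1.0e+00] F [-3.05  3.22  0.2 ] w 0.001 q [ 0.22  0.74  0.17  1.99 -0.28  0.43 -1.63]
nest [-34.24   0.57] Fn [-4.38  0.68]
t 17.9 p [ 482.28 -191.03  -10.75] jaw -127.9 tilt [-1.3e-03  9.0e-04 -1.0e+00] F [-3.07  2.76  1.25] w 0.0 q [ 0.22  0.74  0.17  1.99 -0.28  0.43 -1.63]
nest [-34.21   0.55] Fn [-4.12  0.3 ]
t 17.95 p [ 482.32 -191.    -10.74] jaw -127.89 tilt [-1.2e-03  9.0e-04 -1.0e+00] F [-2.8   1.99  0.46] w -0.0 q [ 0.22  0.74  0.17  1.99 -0.28  0.43 -1.63]
nest [-34.2   0.6] Fn [-3.44 -0.14]
t 18.0 p [ 482.3  -191.04  -10.76] jaw -127.9 tilt [-1.2e-03  8.0e-04 -1.0e+00] F [-2.91  2.54  0.14] w -0.001 q [ 0.22  0.74  0.17  1.99 -0.28  0.43 -1.63]
nest [-34.2    0.56] Fn [-3.86  0.23]
```

View pics/e17.png

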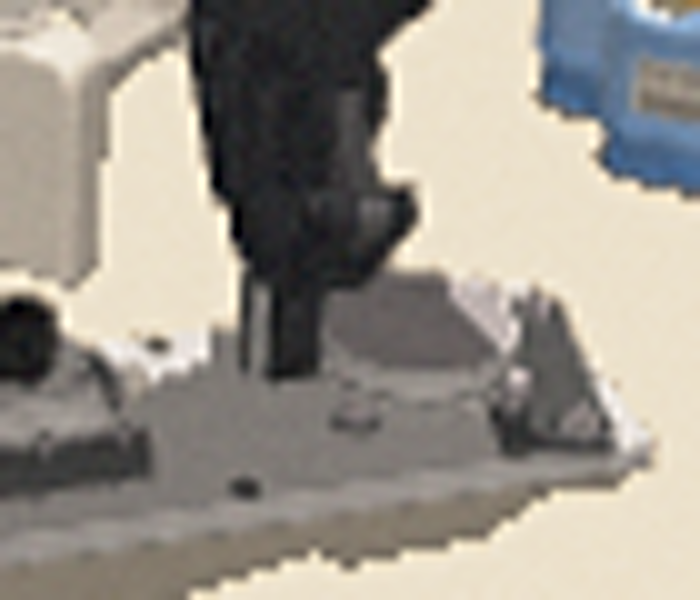

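Request:
send_rows([
  {"dp": [-0.4,0.3,0],"delta_rot": [0,0,0],"gripper": 0},
  {"dp": [-0.8,0.6,0],"delta_rot": [0,0,0],"gripper": 0},
  {"dp": [-2.4,1.8,0],"delta_rot": [0,0,0],"gripper": 0},
  {"dp": [-4,3,0],"delta_rot": [0,0,0],"gripper": 0},
  {"dp": [-4.4,3.4,0],"delta_rot": [0,0,0],"gripper": 0},
  {"dp": [0,0,4],"delta_rot": [0,0,0],"gripper": 0},
  {"dp": [0,0,15],"delta_rot": [0,0,0],"gripper": 0},
  {"dp": [0,0,25],"delta_rot": [0,0,0],"gripper": 0},
  {"dp": [0,0,15],"delta_rot": [0,0,0],"gripper": 0},
  {"dp": [0,0,0],"delta_rot": [0,0,0],"gripper": 0},
])

```text
time: 19.0
position: [473.0, -183.3, 50.6]
tool_rot: [-0.639, -1.842, 1.843]
wrist_force: [-0.7, 0.0, -1.0]
width: -0.005
```

Run:
```python
from st import *
c=cap('scene','pics/scene18.png');st()
c=load('pics/scene18.npz');a=c['img'][200:260,310:400];cv2.imwrite(f'pics/e18.png',cv2.cvtColor(cv2.resize(a,None,fx=8,fy=8,interpolation=cv2.INTER_CUBIC),cv2.COLOR_RGB2BGR))
```

```text
t 19.05 p [ 472.   -182.78   49.4 ] jaw -127.9 tilt [ 0.0032 -0.0012 -1.    ] F [ 0.35 -0.4  -0.24] w 0.002 q [ 0.18  0.62  0.22  2.   -0.25  0.54 -1.66]
nest [-47.4    0.78] Fn [ 0.52 -0.1 ]
```

View pics/e18.png

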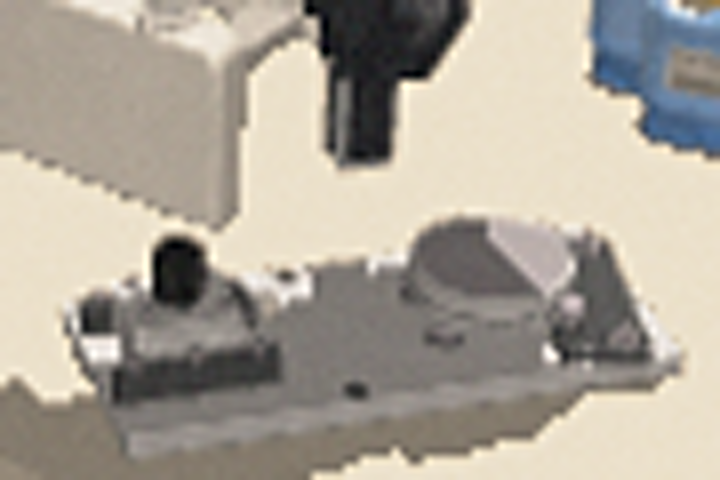

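Request:
send_rows([
  {"dp": [-6,4.6,0],"delta_rot": [0,0,0],"gripper": 0},
  {"dp": [-10,7.7,0],"delta_rot": [0,0,0],"gripper": 0},
  {"dp": [-12,9.3,0],"delta_rot": [0,0,0],"gripper": 0},
  {"dp": [-12,9.3,0],"delta_rot": [0,0,0],"gripper": 0},
  {"dp": [-12,9.3,0],"delta_rot": [0,0,0],"gripper": 0},
  {"dp": [-12,9.3,0],"delta_rot": [0,0,0],"gripper": 0},
  {"dp": [-7,5.4,0],"delta_rot": [0,0,0],"gripper": 0},
  {"dp": [-4,3,0],"delta_rot": [0,0,0],"gripper": 0},
  {"dp": [0,0,0],"delta_rot": [0,0,0],"gripper": 0},
  {"dp": [0,0,0],"delta_rot": [0,0,0],"gripper": 0},
])

```text
time: 20.05
position: [396.6, -124.9, 48.4]
tool_rot: [-0.633, -1.84, 1.841]
wrist_force: [0.4, -0.1, 0.0]
width: -0.005
```

Run:
```python
from st import *
c=cap('scene','pics/scene19.png');st()
c=load('pics/scene19.npz');a=c['img'][180:260,300:400];cv2.imwrite(f'pics/e19.png',cv2.cvtColor(cv2.resize(a,None,fx=7,fy=7,interpolation=cv2.INTER_CUBIC),cv2.COLOR_RGB2BGR))
```

```text
t 20.1 p [ 396.71 -124.97   48.39] jaw -127.92 tilt [ 1.1e-03 -6.0e-04 -1.0e+00] F [-0.22 -0.25  0.01] w -0.002 q [ 0.11  0.54  0.2   2.24 -0.28  0.39 -1.69]
nest [-142.32    0.43] Fn [-0.02 -0.33]
```

View pics/e19.png

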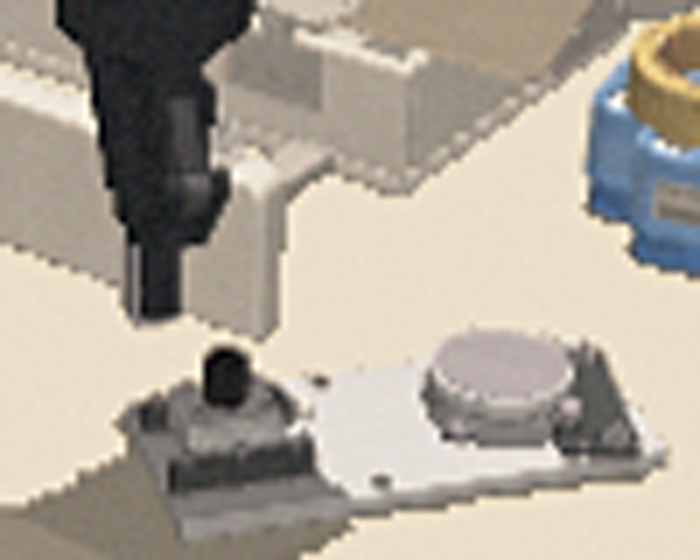

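Request:
send_rows([
  {"dp": [0,0,-12],"delta_rot": [0,0,0],"gripper": 0},
  {"dp": [0,0,-12],"delta_rot": [0,0,0],"gripper": 0},
  {"dp": [0,0,-8],"delta_rot": [0,0,0],"gripper": 0},
  {"dp": [0,0,-6],"delta_rot": [0,0,0],"gripper": 0},
  {"dp": [0,0,0],"delta_rot": [0,0,0],"gripper": 0},
  {"dp": [0,0,0],"delta_rot": [0,0,0],"gripper": 0},
])

```text
time: 20.7
position: [396.1, -124.6, 10.4]
tool_rot: [-0.632, -1.84, 1.84]
wrist_force: [-0.2, 0.2, 0.2]
width: 0.002
```

Run:
```python
from st import *
c=cap('scene','pics/scene20.png');st()
c=load('pics/scene20.npz');a=c['img'][200:260,310:400];cv2.imwrite(f'pics/e20.png',cv2.cvtColor(cv2.resize(a,None,fx=8,fy=8,interpolation=cv2.INTER_CUBIC),cv2.COLOR_RGB2BGR))
```

```text
t 20.75 p [ 396.17 -124.63   10.61] jaw -127.91 tilt [ 6.e-04 -2.e-04 -1.e+00] F [-0.25 -0.38 -0.26] w 0.003 q [ 0.15  0.62  0.14  2.26 -0.31  0.28 -1.66]
nest [-142.96    0.37] Fn [ 0.04 -0.46]
```

View pics/e20.png

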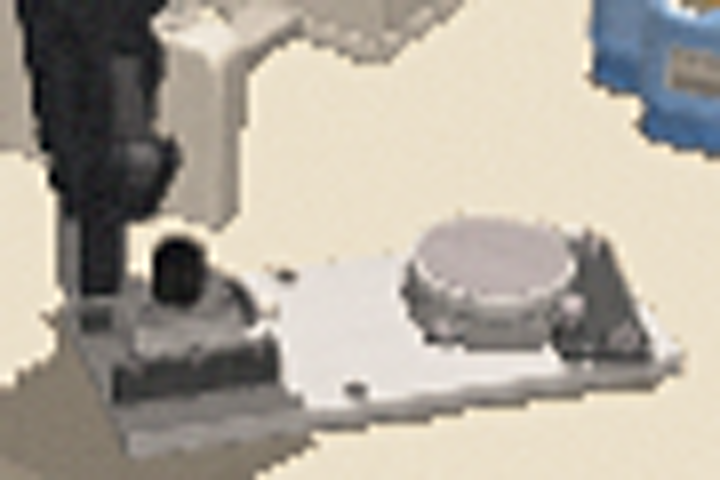

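Request:
send_rows([
  {"dp": [2.4,-1.85,0],"delta_rot": [0,0,0],"gripper": 0},
  {"dp": [2.4,-1.85,0],"delta_rot": [0,0,0],"gripper": 0},
  {"dp": [0.8,-0.6,0],"delta_rot": [0,0,0],"gripper": 0},
  {"dp": [0.8,-0.6,0],"delta_rot": [0,0,0],"gripper": 0},
  {"dp": [0.8,-0.6,0],"delta_rot": [0,0,0],"gripper": 0},
  {"dp": [0.8,-0.6,0],"delta_rot": [0,0,0],"gripper": 0},
  {"dp": [0.8,-0.6,0],"delta_rot": [0,0,0],"gripper": 0},
  {"dp": [0.8,-0.6,0],"delta_rot": [0,0,0],"gripper": 0},
])

```text
time: 21.55
position: [405.2, -131.6, 10.3]
tool_rot: [-0.631, -1.84, 1.84]
wrist_force: [-1.4, 0.7, 1.4]
width: -0.001
```

```bash
python3 st.py
```

```text
t 21.55 p [ 405.22 -131.59   10.35] jaw -127.9 tilt [-7.e-04  5.e-04 -1.e+00] F [-1.41  0.73  1.43] w -0.001 q [ 0.16  0.63  0.15  2.24 -0.3   0.3  -1.66]
nest [-131.54    0.41] Fn [-1.56 -0.29]
```

Request:
send_rows([
  {"dp": [0.8,-0.6,0],"delta_rot": [0,0,0],"gripper": 0},
  {"dp": [0.8,-0.6,0],"delta_rot": [0,0,0],"gripper": 0},
  {"dp": [0.8,-0.6,0],"delta_rot": [0,0,0],"gripper": 0},
  {"dp": [1.2,-0.9,0],"delta_rot": [0,0,0],"gripper": 0},
  {"dp": [1.2,-0.95,0],"delta_rot": [0,0,0],"gripper": 0},
  {"dp": [1.2,-0.95,0],"delta_rot": [0,0,0],"gripper": 0},
])

```text
time: 22.15
position: [408.4, -134.2, 10.1]
tool_rot: [-0.623, -1.84, 1.837]
wrist_force: [-4.5, 3.9, 5.1]
width: -0.0
```

```bash
python3 st.py
```

```text
t 22.15 p [ 408.36 -134.18   10.13] jaw -127.85 tilt [-0.0063  0.004  -1.    ] F [-4.49  3.89  5.09] w -0.0 q [ 0.16  0.63  0.15  2.22 -0.3   0.32 -1.66]
nest [-127.48    0.28] Fn [-5.94  0.33]
```

Request:
send_rows([
  {"dp": [1.6,-1.2,0],"delta_rot": [0,0,0],"gripper": 0},
  {"dp": [1.6,-1.25,0],"delta_rot": [0,0,0],"gripper": 0},
  {"dp": [1.6,-1.2,0],"delta_rot": [0,0,0],"gripper": 0},
  {"dp": [1.6,-1.25,0],"delta_rot": [0,0,0],"gripper": 0},
  {"dp": [1.6,-1.2,0],"delta_rot": [0,0,0],"gripper": 0},
  {"dp": [1.6,-1.25,0],"delta_rot": [0,0,0],"gripper": 0},
  {"dp": [1.6,-1.2,0],"delta_rot": [0,0,0],"gripper": 0},
  {"dp": [1.6,-1.25,0],"delta_rot": [0,0,0],"gripper": 0},
  {"dp": [1.6,-1.2,0],"delta_rot": [0,0,0],"gripper": 0},
  {"dp": [1.6,-1.25,0],"delta_rot": [0,0,0],"gripper": 0},
  {"dp": [1.6,-1.2,0],"delta_rot": [0,0,0],"gripper": 0},
])

```text
time: 23.25
position: [425.8, -147.8, 10.1]
tool_rot: [-0.623, -1.84, 1.837]
wrist_force: [-5.5, 3.9, 5.4]
width: 0.006
```

Run:
```python
from st import *
c=cap('scene','pics/scene21.png');st()
c=load('pics/scene21.npz');a=c['img'][200:260,310:400];cv2.imwrite(f'pics/e21.png',cv2.cvtColor(cv2.resize(a,None,fx=8,fy=8,interpolation=cv2.INTER_CUBIC),cv2.COLOR_RGB2BGR))
```

```text
t 23.3 p [ 426.23 -148.17   10.08] jaw -127.88 tilt [-0.0059  0.0034 -1.    ] F [-5.08  3.15  4.29] w -0.001 q [ 0.18  0.65  0.17  2.16 -0.29  0.36 -1.65]
nest [-104.78    0.15] Fn [-5.94 -0.62]
```

View pics/e21.png

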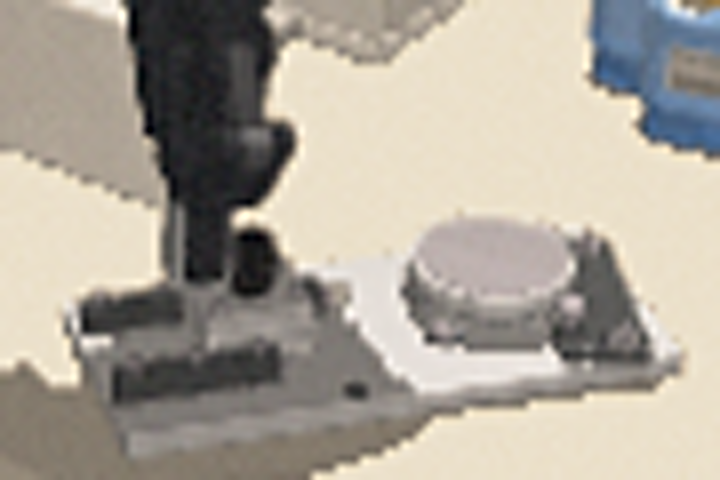

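Request:
send_rows([
  {"dp": [1.6,-1.2,0],"delta_rot": [0,0,0],"gripper": 0},
  {"dp": [1.6,-1.25,0],"delta_rot": [0,0,0],"gripper": 0},
  {"dp": [1.6,-1.2,0],"delta_rot": [0,0,0],"gripper": 0},
  {"dp": [1.6,-1.25,0],"delta_rot": [0,0,0],"gripper": 0},
  {"dp": [1.6,-1.2,0],"delta_rot": [0,0,0],"gripper": 0},
  {"dp": [1.6,-1.25,0],"delta_rot": [0,0,0],"gripper": 0},
  {"dp": [1.6,-1.2,0],"delta_rot": [0,0,0],"gripper": 0},
  {"dp": [1.6,-1.25,0],"delta_rot": [0,0,0],"gripper": 0},
  {"dp": [0.8,-0.6,0],"delta_rot": [0,0,0],"gripper": 0},
  {"dp": [0,0,0],"delta_rot": [0,0,0],"gripper": 0},
  {"dp": [0,0,0],"delta_rot": [0,0,0],"gripper": 0},
])

```text
time: 24.4
position: [439.6, -158.6, 10.0]
tool_rot: [-0.624, -1.839, 1.837]
wrist_force: [-4.7, 3.3, 4.2]
width: -0.002
```

Run:
```python
from st import *
c=cap('scene','pics/scene22.png');st()
c=load('pics/scene22.npz');a=c['img'][200:260,310:400];cv2.imwrite(f'pics/e22.png',cv2.cvtColor(cv2.resize(a,None,fx=8,fy=8,interpolation=cv2.INTER_CUBIC),cv2.COLOR_RGB2BGR))
```

```text
t 24.45 p [ 439.61 -158.61   10.03] jaw -127.89 tilt [-0.0059  0.0033 -1.    ] F [-4.93  4.04  3.41] w 0.001 q [ 0.18  0.66  0.17  2.12 -0.28  0.39 -1.65]
nest [-8.781e+01  8.000e-02] Fn [-6.37  0.18]
```

View pics/e22.png

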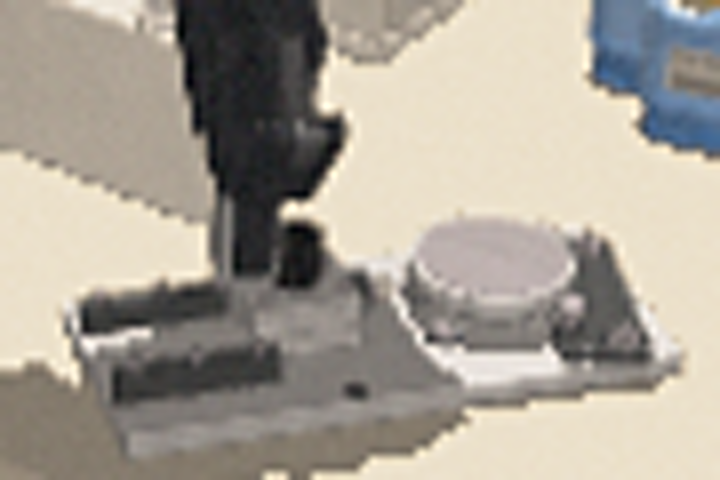

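Request:
send_rows([
  {"dp": [0.8,-0.6,0],"delta_rot": [0,0,0],"gripper": 0},
  {"dp": [0.8,-0.6,0],"delta_rot": [0,0,0],"gripper": 0},
  {"dp": [0.8,-0.65,0],"delta_rot": [0,0,0],"gripper": 0},
  {"dp": [0.8,-0.6,0],"delta_rot": [0,0,0],"gripper": 0},
  {"dp": [0.8,-0.65,0],"delta_rot": [0,0,0],"gripper": 0},
  {"dp": [0,0,0],"delta_rot": [0,0,0],"gripper": 0},
])

```text
time: 25.05
position: [443.5, -161.6, 10.0]
tool_rot: [-0.624, -1.839, 1.837]
wrist_force: [-5.5, 2.9, 4.4]
width: -0.003
```

```bash
python3 st.py
```

```text
t 25.05 p [ 443.54 -161.63   10.01] jaw -127.89 tilt [-0.0062  0.0035 -1.    ] F [-5.47  2.94  4.36] w -0.003 q [ 0.19  0.66  0.17  2.11 -0.28  0.4  -1.65]
nest [-82.85   0.1 ] Fn [-6.13 -1.03]
```

Request:
send_rows([
  {"dp": [0.8,-0.6,0],"delta_rot": [0,0,0],"gripper": 0},
  {"dp": [0.4,-0.3,0],"delta_rot": [0,0,0],"gripper": 0},
  {"dp": [0,0,0],"delta_rot": [0,0,0],"gripper": 0},
  {"dp": [0,0,0],"delta_rot": [0,0,0],"gripper": 0},
])

```text
time: 25.45
position: [444.6, -162.5, 10.0]
tool_rot: [-0.624, -1.839, 1.837]
wrist_force: [-4.2, 3.1, 3.9]
width: 0.007
```

```bash
python3 st.py
```

```text
t 25.45 p [ 444.63 -162.53   10.01] jaw -127.89 tilt [-0.0063  0.0035 -1.    ] F [-4.16  3.05  3.88] w 0.007 q [ 0.19  0.66  0.17  2.1  -0.28  0.4  -1.65]
nest [-8.144e+01  6.000e-02] Fn [-5.16 -0.13]
```

Request:
send_rows([
  {"dp": [0.4,-0.3,0],"delta_rot": [0,0,0],"gripper": 0},
  {"dp": [0.4,-0.3,0],"delta_rot": [0,0,0],"gripper": 0},
  {"dp": [0,0,0],"delta_rot": [0,0,0],"gripper": 0},
])

```text
time: 25.75
position: [445.1, -162.9, 10.0]
tool_rot: [-0.623, -1.839, 1.836]
wrist_force: [-5.0, 3.0, 4.4]
width: -0.004
```

```bash
cat > avg.py <<'E'
from h import *
n=np.array([.791,-.612]);o=np.array([509,-212.4]);X=[];F=[]
for i in range(6):
    s=manip.read_state();X.append((s['position'][:2]-o)@n);F.append(s['wrist_force'][:2]@n);manip.capture('top')
print(s['time'],np.round(X,2),np.round(F,2),'mean',np.mean(X).round(2),np.mean(F).round(2))
E
python3 avg.py
```

```text
26.0 [-80.81 -80.78 -80.79 -80.77 -80.79 -80.78] [-5.78 -6.47 -5.31 -5.53 -5.83 -6.29] mean -80.79 -5.87
```

Request:
send_rows([
  {"dp": [0.4,-0.3,0],"delta_rot": [0,0,0],"gripper": 0},
  {"dp": [0.4,-0.3,0],"delta_rot": [0,0,0],"gripper": 0},
  {"dp": [0,0,0],"delta_rot": [0,0,0],"gripper": 0},
])

```text
time: 26.35
position: [445.5, -163.2, 10.0]
tool_rot: [-0.622, -1.839, 1.836]
wrist_force: [-5.8, 4.3, 5.4]
width: -0.0
```

```bash
python3 avg.py
```

```text
26.6 [-80.33 -80.33 -80.31 -80.31 -80.32 -80.34] [-7.23 -6.73 -6.61 -6.68 -7.47 -6.83] mean -80.32 -6.93
```

Request:
send_rows([
  {"dp": [0.4,-0.3,0],"delta_rot": [0,0,0],"gripper": 0},
  {"dp": [0.4,-0.3,0],"delta_rot": [0,0,0],"gripper": 0},
  {"dp": [0,0,0],"delta_rot": [0,0,0],"gripper": 0},
])

```text
time: 26.95
position: [445.8, -163.5, 9.9]
tool_rot: [-0.621, -1.839, 1.835]
wrist_force: [-6.8, 4.6, 5.7]
width: -0.001
```

```bash
python3 avg.py
```

```text
27.2 [-79.88 -79.88 -79.88 -79.88 -79.88 -79.87] [-8.18 -7.78 -8.28 -7.68 -7.55 -7.32] mean -79.88 -7.8
```

Request:
send_rows([
  {"dp": [0.4,-0.3,0],"delta_rot": [0,0,0],"gripper": 0},
  {"dp": [0.4,-0.3,0],"delta_rot": [0,0,0],"gripper": 0},
  {"dp": [0.4,-0.3,0],"delta_rot": [0,0,0],"gripper": 0},
  {"dp": [0.4,-0.3,0],"delta_rot": [0,0,0],"gripper": 0},
  {"dp": [0,0,0],"delta_rot": [0,0,0],"gripper": 0},
])

```text
time: 27.75
position: [446.5, -164.0, 9.8]
tool_rot: [-0.618, -1.839, 1.834]
wrist_force: [-7.3, 4.5, 6.6]
width: 0.0
```

```bash
python3 avg.py; python3 st.py
```

```text
28.0 [-79.07 -79.06 -79.07 -79.06 -79.07 -79.09] [-8.58 -9.48 -9.3  -8.58 -8.52 -8.73] mean -79.07 -8.87
t 28.05 p [ 446.48 -164.01    9.81] jaw -127.87 tilt [-0.0106  0.0063 -0.9999] F [-7.26  4.56  6.08] w 0.0 q [ 0.19  0.67  0.18  2.09 -0.28  0.41 -1.65]
nest [-7.906e+01  1.000e-02] Fn [-8.53 -0.83]
```

Request:
send_rows([
  {"dp": [0.4,-0.3,0],"delta_rot": [0,0,0],"gripper": 0},
  {"dp": [0,0,0],"delta_rot": [0,0,0],"gripper": 0},
])

```text
time: 28.25
position: [446.7, -164.1, 9.8]
tool_rot: [-0.618, -1.839, 1.834]
wrist_force: [-8.9, 5.5, 7.2]
width: 0.004
```

```bash
python3 avg.py
```

```text
28.5 [-78.86 -78.9  -78.85 -78.83 -78.87 -78.88] [-10.4   -9.63  -8.92  -9.25  -9.22  -9.23] mean -78.86 -9.44
```

Request:
send_rows([
  {"dp": [-0.8,0.6,0],"delta_rot": [0,0,0],"gripper": 0},
  {"dp": [-1.6,1.2,0],"delta_rot": [0,0,0],"gripper": 0},
  {"dp": [-1.6,1.2,0],"delta_rot": [0,0,0],"gripper": 0},
  {"dp": [-2.4,1.8,0],"delta_rot": [0,0,0],"gripper": 0},
  {"dp": [-4,3,0],"delta_rot": [0,0,0],"gripper": 0},
  {"dp": [-4,3,0],"delta_rot": [0,0,0],"gripper": 0},
  {"dp": [0,0,10],"delta_rot": [0,0,0],"gripper": 0},
  {"dp": [0,0,25],"delta_rot": [0,0,0],"gripper": 0},
  {"dp": [0,0,30],"delta_rot": [0,0,0],"gripper": 0},
  {"dp": [0,0,30],"delta_rot": [0,0,0],"gripper": 0},
  {"dp": [0,0,0],"delta_rot": [0,0,0],"gripper": 0},
  {"dp": [0,0,0],"delta_rot": [0,0,0],"gripper": 0},
])

```text
time: 29.75
position: [438.6, -156.9, 106.4]
tool_rot: [-0.635, -1.842, 1.841]
wrist_force: [-0.0, 0.3, -0.4]
width: -0.004
```

Run:
```python
from st import *
c=cap('scene','pics/scene23.png');st()
c=load('pics/scene23.npz');a=c['img'][200:260,310:400];cv2.imwrite(f'pics/e23.png',cv2.cvtColor(cv2.resize(a,None,fx=8,fy=8,interpolation=cv2.INTER_CUBIC),cv2.COLOR_RGB2BGR))
```

```text
t 29.8 p [ 437.83 -156.53  105.49] jaw -127.89 tilt [ 4.e-04  1.e-04 -1.e+00] F [-0.26  0.11 -0.36] w -0.003 q [ 0.11  0.48  0.27  2.06 -0.21  0.62 -1.71]
nest [-90.49   0.64] Fn [-0.27 -0.07]
```

View pics/e23.png

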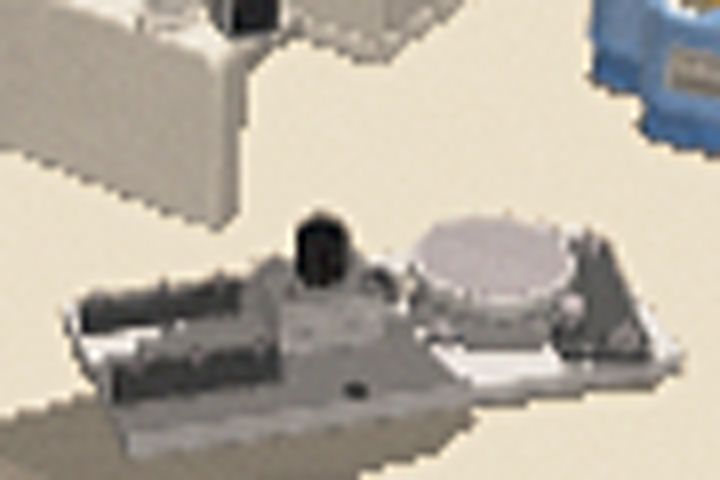

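```bash
python3 -c "
from workcell import manip
manip.capture('top');print(manip.sign_off())"
```

```text
the job is handed in; nothing more can be done
None
```

I handed the job in at about 30 s of the 56 s allowed. By my last checks everything is in place, but sign-off gives no verdict, so the result itself is not confirmed.

**What I did**
- **Placing:** I gripped the mirror on its cork pad, carried it over and set it on the three rests. It first touched at the predicted height, and the wrist read about 5 N upward at most.
- **Seating:** I pushed it home with shut fingers on the rear edge while the plunger was still drawn back. I held about 4 N there for roughly 0.6 s, which is about 2.7 N on each stop if both share it equally.
- **Plunger:** I slid it forward by its thumb post. Push force rose from about 5.9 N (the slide alone) to 9.4 N, so the nose presses with about 3.5 N. Travel past first contact puts it at about 2 mm, or 4 N, so roughly half-way in. I then backed the arm off and raised it clear.

**Last checks**
- **Position:** The final picture shows the mirror level and face up, close against the visible right stop, with the nose at its rear edge and the arm well clear. The left stop is hard to make out in that view.
- **Stop forces:** I could not measure each stop's force separately; they follow from the push force and the 45° geometry.
- **Bystanders:** I kept the arm away from the timer, tweezers and vial, but did not measure their positions again at the end.

**One disagreement:** the reported tool point sat about 30 mm below the finger tips seen in the pictures. I set heights from the images and the force instead. The plunger travel was measured with the same finger face for both contacts, so the offset did not affect it.

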